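# Load the face-down blank cassette and zero the filter reader

## Task

Zero the filter reader on its blank. The blank is the filter cassette that lies window-down on the bench: turn it over and lay it window-up in the reader's tray so that it sits flat in the nest, cut corner in the nest's filled corner, then push the tray fully home, and only then turn the dial on top until its pointer is on the long zero mark. Leave the other cassette, the one lying window-up, where it is.

Things in the scene. Friction and masses are not known exactly. Their poses are not given: they have to be found in the camera images.
- blank_cassette: cassette to load: flat grey plastic, 80 mm long (x), 50 wide (y), 30 thick (z), about 90 g. Origin: centre of its plain back (three short dark slots); z points out of the face with the 41 mm round window (steel ring, white disc). Corner at +x, +y cut off at 45 degrees. Starts window-down: z down, origin 30 mm above the bench. Stands by itself on either end or long side; grip it across the 50 mm width
- blank_cassette_cut_corner (a point): middle of the blank cassette's cut edge, on its back: x +34 mm, y +19 mm, z 0 in the cassette's frame; the cut takes 12 mm off each side
- sample_cassette: identical cassette with a used brown filter disc, lying window-up on the bench; it stays there. Same frame: z up, origin on the bench. The two may lie in either of two places, centres at least 140 mm apart
- reader: bench filter reader, fixed: white housing 120 mm (x) by 132 mm (y), top at z 78 mm, and a tray that slides out of it towards the robot. Origin: on the bench under the housing's centre; x runs from the tray side into the tunnel, z up. Tunnel mouth at x -60 mm, 78 mm wide, 48 mm high above the bench. Base plate and rails, 92 mm wide, 14 mm high, reach out to x -182 mm
- nest (a point): middle of the tray's nest floor (moves with the tray), 14 mm above the bench, axes as the reader's. A seated cassette has its origin here, z up, x along the reader's x. Black recess 84 x 54 mm (2 mm play all round), walls 8 mm high, 5 mm thick, bevelled 3 mm inside. When out, the nest is clear of the housing by 14 mm or more. A cassette not seated flat jams under the tunnel's lintel, 34 mm above this floor
- nest_corner (a point): on the nest floor, where the middle of the cassette's cut edge comes when seated: x +34 mm, y +19 mm from nest. The nest is filled there to match the cut, so a cassette turned half round does not sit flat
- tray_body (a joint): how far the tray is drawn out, m: 0 fully home against its stop, 0.110 fully out; starts at 0.103 to 0.110. It stays where it is left; pushing takes about 3 N
- tray_front (a point): middle of the foremost edge of the tray's aluminium finger pull, 40 mm above the bench. The pull is 50 mm wide, 6 mm high and stands 9 mm out from the grey front panel (84 mm wide, from 11 to 51 mm above the bench). Pushing it along the reader's +x closes the tray
- dial_knob (a joint): dial angle, rad: 0 when its pointer is on the long zero mark (far side, along the reader's +x from the axis), positive counter-clockwise from above; range -1.6 to 1.6, starts at 0.6 to 1.3. Scale marks every 15 degrees. It stays where it is left; turning takes about 0.05 N m
- dial_grip (a point): on the dial's upright axis, 100 mm above the bench, in the middle of its black bar grip: 40 mm long along the pointer, 13 mm wide, from 86 to 110 mm above the bench, on a round skirt 42 mm across. Its x points along the pointer (yaw = reader's yaw + dial angle)
Not all that is in view belongs to the job. What is shaped like the blank_cassette but blue or turquoise is not meant.

How it is judged:
By the outcome, as a careful person would: the job done as asked, in the order asked, and still so for the second after the job is handed in, with the robot touching nothing.
It also fails if it takes over 72 s, if anything falls off the work surface, if the arm or the gripper's body presses on something with over 40 N, if the wrist force passes 120 N, or if a joint passes its speed limit or range.

## Robot

A 6-joint arm with a two-finger parallel gripper is mounted at the origin on a cart in front of the work surface, level with it; the furniture and walls round the work are solid. World frame = base frame: x ahead of the robot, y to its left, z up, the work surface at z = 0. Lengths are in mm, angles in rad, forces in N, time in s.
With the tool pointing down it reaches from about 350 to 775 mm from the base axis. Payload 7.3 kg.
Tool frame: the origin (TCP) lies on the centre line of the jaws, within the pads' length; the fingertips stand 17 mm ahead of it and the grasp point (between the pads) lies 2 mm behind it; z points along the fingers, y is the line along which they close (so a half turn about z gives the same grasp; the last joint's range is limited). The gripper opens to 92 mm and grips with 3 to 60 N. Pads are 19 mm wide; open, the fingers measure 130 mm over their backs; the gripper's body (75 mm by 190 mm) begins 47 mm behind the grasp point.
Start: joints at [1.14, 0.342, 1.524, -0, 1.275, -0.146], TCP at [147.491, 503.875, 243.741] pointing down, gripper open.
Joint ranges: [-2.53, 2.53], [-0.77, 2.02], [0.04, 2.7], [-1, 4.14], [0.28, 2.66], [-3.11, 3.11]. Speed limits (rad/s): [2.57, 2.57, 3.14, 3.14, 3.14, 3.14].

## Interface

Orientations are given as [roll, pitch, yaw] about the fixed x, y, z axes, in that order (R = Rz(yaw) Ry(pitch) Rx(roll)).
In Python, from plant import bot gives the robot as it stands. The module is installed in compiled form; this text tells all that it offers.
- The arm moves only by the shell command python3 -m pendant 'ROWS'. ROWS is JSON, a list of rows, each a list of 3 entries, a list of its own where there are three numbers: the shift along the world's x, y, z as a fraction of full scale, then the turn, a rotation vector about the world's x, y, z as a fraction of full scale, then the opening, from -1 (shut) to 1 (fully open), so that 0 is half open. In form: [[[tx, ty, tz], [rx, ry, rz], claw], ...]. A call has exactly 10 rows; each row shifts and turns the commanded pose from where the row before left it; what a row does not reach is not made up. Full scale, the value 1, is 30 mm for a shift and 0.12 rad for a turn. A row lasts 1/12 s, in which the tool goes at most 41.7 mm and 7.16 degrees, less where a joint would pass 70% of its speed; a pose out of reach is approached as far as the arm can. A call with a number of a shift or a turn outside -1 to 1 is refused whole. A call with a gripper value outside its range is refused whole. The fingers move at their own pace and stop on an object; the grip force is fixed at half the most. Time passes only in rows, so rows that do not move let the fingers close, or fill a call up. It gives the time, the measured TCP pose, the force, the opening and the grip force at its end, in the units of the state.
- bot.get_obs(): the state, without advancing time (a new reading comes with each control period).
- bot.capture(name): name is "scene" or "top" or "wrist"; returns the picture (480x640x3 uint8, blue, green, red); there is no depth.
- bot.camera_params(name): a dict with "fovy" (degrees; the focal length in pixels is half the picture's height over the tangent of half this angle, whatever the lens; pixels are square), "cx", "cy" (the principal point, pixels), "distortion" ([k1, k2, p1, p2, k3] as OpenCV has them; the pictures are not rectified), "camera_from_world" (4x4, takes a point from world to camera coordinates). Camera axes: x right, y down, z forward; pixel columns grow to the right and rows downward; lengths in mm; the calibration is good to about 2 mm. A picture is of the moment at which its call begins: read the wrist's pose just before it. camera_params takes no time and is no camera call; for the wrist camera it gives the pose at the moment of the call.
- bot.close_job(): hands the job in; it is judged then, once.
The state is a dict: "time": time; "joint_positions": joint angles; "dq": joint speeds; "tau": joint torques, N m; "tool_pos": TCP position; "tcp_rot": TCP orientation; "contact_force": force on the tool from outside, world axes, zero at the start; "moment": the same for the moment, N m; "grip_width": finger opening in mm; "finger_force": force on a finger pad.
Only numpy, scipy, OpenCV 4.12 (cv2) and the standard library are available. Lean on these libraries where they do the work, as an engineer would, in place of code of your own. Each camera call takes 0.05 s, during which the arm holds its last target. There are 200 camera calls.

## Working session

There is one attempt and no reset: what is moved stays moved. The work goes in short steps, Python scripts to look and compute and a shell command to move; the robot and the scene stay as the last step left them, time stands still between calls to the robot, and variables do not carry over. Pictures are saved under pics/ and viewed, at most 10 in all, crops included, and the job is handed in when it is done.

```bash
mkdir -p pics
cat > h.py <<'E'
import numpy as np, cv2
from plant import bot
def K(n):
    p=bot.camera_params(n); f=240/np.tan(np.radians(p['fovy'])/2)
    return np.array([[f,0,p['cx']],[0,f,p['cy']],[0,0,1.]]),np.array(p['distortion'],float),np.array(p['camera_from_world'],float)
def ray(cal,uv):
    k,d,T=cal; q=cv2.undistortPoints(np.array(uv,float).reshape(-1,1,2),k,d).reshape(-1,2)
    D=np.c_[q,np.ones(len(q))]@T[:3,:3]; return -T[:3,:3].T@T[:3,3],D
def onz(cal,uv,z):
    o,D=ray(cal,uv); return o+D*((z-o[2])/D[:,2])[:,None]
def proj(cal,P):
    k,d,T=cal; r,_=cv2.Rodrigues(T[:3,:3]); return cv2.projectPoints(np.array(P,float).reshape(-1,1,3),r,T[:3,3],k,d)[0].reshape(-1,2)
E
python3 - <<'E'
from h import *
o=bot.get_obs(); print(o)
for n in('top','scene'):
    im=bot.capture(n); cv2.imwrite(f'pics/{n}0.png',im); k,d,T=K(n); print(n,k[0,0],d,-T[:3,:3].T@T[:3,3],T[:3,:3].round(2).tolist())
E
```

```text
{'time': 0.0, 'joint_positions': array([ 1.14001651e+00,  3.42728164e-01,  1.52502030e+00,  6.54213819e-06,
        1.27539816e+00, -1.45997929e-01]), 'dq': array([ 8.14221310e-05, -7.53807427e-04, -7.63629282e-04, -1.86626456e-03,
       -2.27156464e-04,  4.35365318e-04]), 'tau': array([-3.85188478e-04, -4.31265843e+01, -2.44214523e+01,  7.14380457e-02,
        5.60346292e-02, -1.66327150e-04]), 'tool_pos': array([147.31208245, 503.51033139, 243.04097616]), 'tcp_rot': array([-3.14005612e+00, -2.32260594e-04,  2.85680868e+00]), 'contact_force': array([0.51492564, 0.31693357, 0.31024656]), 'moment': array([-0.00246108,  0.00341598,  0.01865777]), 'finger_force': 0.0, 'grip_width': 91.80066264372755}
top 622.4833544047103 [-0.21036806  0.          0.          0.          0.        ] [ 344.40054202  126.81193307 1340.12558822] [[-0.02, -1.0, 0.01], [-0.99, 0.02, -0.13], [0.12, -0.01, -0.99]]
scene 545.6482746283752 [-0.04910227  0.          0.          0.          0.        ] [ 107.37761146 -547.37655561 1037.74485135] [[0.88, -0.48, 0.01], [-0.37, -0.68, -0.63], [0.3, 0.55, -0.78]]
```

View pics/top0.png

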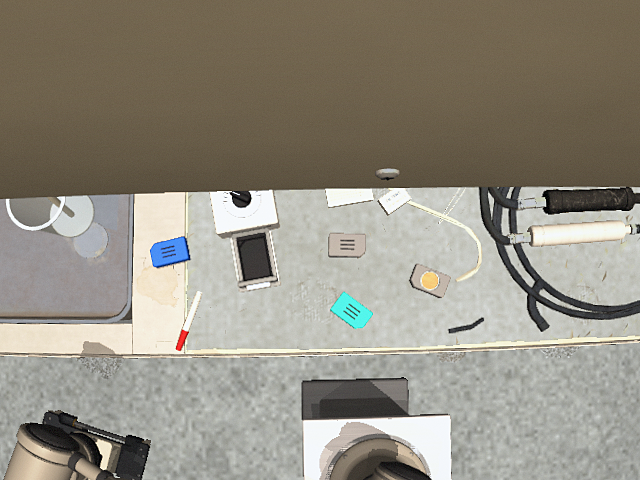

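View pics/scene0.png

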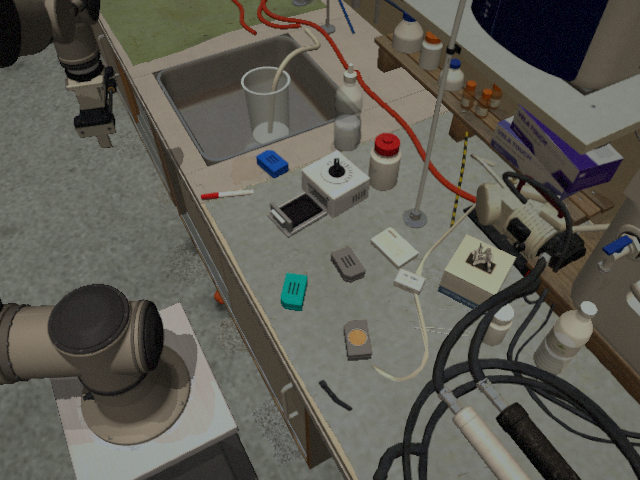

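Top view candidates: grey with three slots up (347,245), grey with orange-brown disc up (430,281), turquoise (351,310), blue (170,251). The grey one at (347,245) shows its slotted back, so it is the blank. I'll confirm that in a crop that also shows the reader.

Run:
```python
from h import *
t=cv2.imread('pics/top0.png'); s=cv2.imread('pics/scene0.png')
def c(im,x,y,w,h): return cv2.resize(im[y:y+h,x:x+w],(400,300),interpolation=cv2.INTER_CUBIC)
cv2.imwrite('pics/m1.png',np.vstack([np.hstack([c(t,317,222,60,45),c(t,185,185,140,105)]),np.hstack([c(s,317,234,60,45),c(s,260,145,120,90)])]))
ct=K('top')
for n,uv,z in(('blank',(347,243),30),('sample',(430,280),30),('dial',(240,198),110),('nest',(256,256),14),('pull',(258,287),40)): print(n,onz(ct,[uv],z).round(0))
```

```text
blank [[524.  57.  30.]]
sample [[ 441. -118.   30.]]
dial [[609. 275. 110.]]
nest [[501. 252.  14.]]
pull [[433. 246.  40.]]
```

View pics/m1.png

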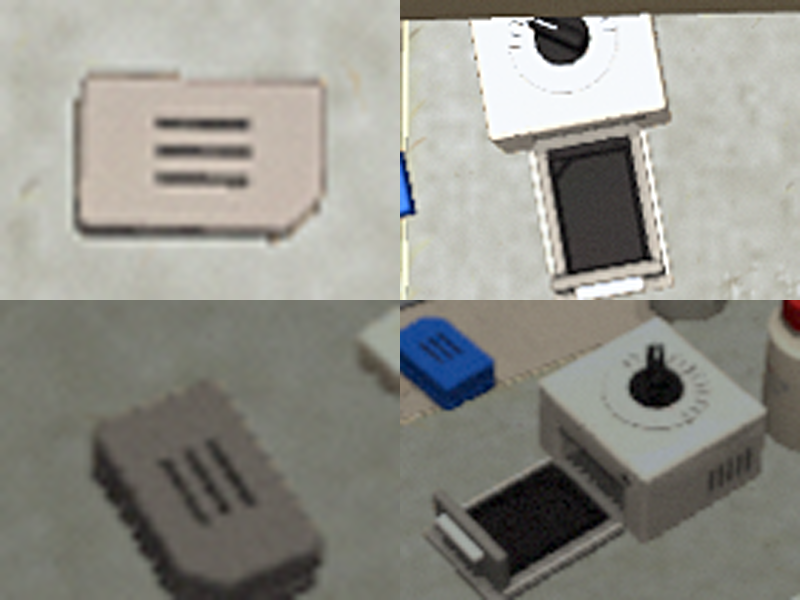

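The crop settles it. The blank is the grey cassette at top (347,245), slots up, with its cut corner near-right (world -x,-y). The nest's filled corner is far-left, as the frame demands. Now moving over the blank for a wrist look.

```bash
python3 -m pendant '[[[0.84,-0.99,0],[0,0,-0.71],1],[[0.84,-0.99,0],[0,0,-0.71],1],[[0.84,-0.99,0],[0,0,-0.71],1],[[0.84,-0.99,0],[0,0,-0.71],1],[[0.84,-0.99,0],[0,0,-0.71],1],[[0.84,-0.99,0],[0,0,-0.71],1],[[0.84,-0.99,0],[0,0,-0.71],1],[[0.84,-0.99,0],[0,0,-0.71],1],[[0.84,-0.99,0],[0,0,-0.71],1],[[0.84,-0.99,0],[0,0,-0.71],1]]' | tail -3
python3 -m pendant '[[[0.84,-0.99,0],[0,0,-0.71],1],[[0.84,-0.99,0],[0,0,-0.71],1],[[0.84,-0.99,0],[0,0,-0.71],1],[[0.84,-0.99,0],[0,0,-0.71],1],[[0.84,-0.99,0],[0,0,-0.71],1],[[0,0,0],[0,0,0],1],[[0,0,0],[0,0,0],1],[[0,0,0],[0,0,0],1],[[0,0,0],[0,0,0],1],[[0,0,0],[0,0,0],1]]'
python3 - <<'E'
from h import *
o=bot.get_obs();c=K('wrist');im=bot.capture('wrist');cv2.imwrite('pics/w1.png',im);np.save('w1.npy',np.array(c,dtype=object),allow_pickle=True)
k,d,T=c;print(k,d,-T[:3,:3].T@T[:3,3],T[:3,:3].round(2).tolist());print(o['tool_pos'],o['tcp_rot'],o['joint_positions'])
E
```

```text
contact_force: [0.4, 0.6, -0.9]
grip_width: 91.6
finger_force: 0.0
time: 1.77
tool_pos: [524.7, 59.5, 243.9]
tcp_rot: [-3.142, -0.0, 1.581]
contact_force: [-0.4, -0.3, 0.5]
grip_width: 91.8
finger_force: 0.0
[[349.44485579   0.         315.16214792]
 [  0.         349.44485579 237.52811637]
 [  0.           0.           1.        ]] [-0.02710012  0.          0.          0.          0.        ] [524.22426501 140.01795934 384.8226826 ] [[1.0, 0.01, -0.0], [0.01, -0.95, 0.3], [0.0, -0.3, -0.95]]
[524.72603988  59.5319918  243.89580496] [-3.14150636e+00 -1.43029217e-04  1.58093658e+00] [-3.22909639e-02  3.47596555e-01  1.51532277e+00  1.45395836e-04
  1.27876561e+00 -4.24730878e-02]
```

View pics/w1.png

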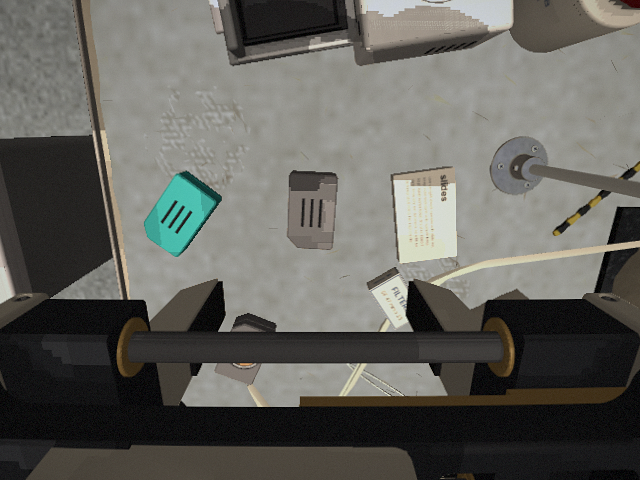

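Wrist view: blank at (313,213), slots up, cut corner at lower left (near-right in the world). The turquoise cassette is at (182,214) and the tray at (280,20). Now measuring the blank from its slots and face in both views.

Run:
```python
from h import *
def meas(im,c,box,lo):
    x,y,w,h=box; g=cv2.cvtColor(im,cv2.COLOR_BGR2GRAY)[y:y+h,x:x+w]
    g4=cv2.resize(g,None,fx=4,fy=4,interpolation=cv2.INTER_CUBIC)
    m=(g4<lo).astype(np.uint8); cs,_=cv2.findContours(m,cv2.RETR_EXTERNAL,cv2.CHAIN_APPROX_NONE)
    P=[]
    for q in cs:
        a=cv2.contourArea(q)
        if 60<a<1500:
            p=q.reshape(-1,2)/4.+[x-.375,y-.375]; w3=onz(c,p,30)[:,:2]; (cx,cy),s,ang=cv2.minAreaRect(w3.astype(np.float32)); 
            v=cv2.fitLine(w3.astype(np.float32),2,0,.01,.01).ravel(); print(a,np.round((cx,cy),1),np.round(s,1),'ang',np.degrees(np.arctan2(v[1],v[0])).round(1),p.mean(0).round(1))
t=cv2.imread('pics/top0.png');w=cv2.imread('pics/w1.png'); cw=np.load('w1.npy',allow_pickle=True)
cw=tuple(np.array(a,float) for a in cw)
meas(t,K('top'),(336,237,22,17),130); print(); meas(w,cw,(298,195,28,38),65)
g=cv2.cvtColor(w,cv2.COLOR_BGR2GRAY); print(g[213,280:345:1].tolist()); print(g[165:256,318].tolist())
```

```text
289.5 [511.8  57.7] [28.8  3.8] ang 86.3 [346.8 248.5]
313.0 [520.9  56.9] [29.8  3.5] ang 87.5 [347.  244.2]
304.5 [529.7  57.2] [29.8  3.2] ang 88.1 [346.9 240.1]

875.0 [529.9  54.7] [29.8  2.7] ang 87.4 [319.7 213.1]
883.5 [520.8  55. ] [29.5  2.7] ang 87.5 [311.1 212.6]
878.0 [511.9  55.3] [29.7  2.7] ang 87.5 [302.5 212.1]
[148, 150, 152, 153, 151, 152, 156, 137, 94, 113, 122, 120, 122, 120, 118, 118, 120, 120, 122, 120, 116, 84, 28, 36, 81, 120, 119, 118, 120, 112, 66, 22, 60, 110, 122, 117, 118, 119, 106, 42, 24, 76, 123, 118, 116, 123, 140, 141, 142, 142, 140, 136, 140, 132, 106, 118, 156, 156, 153, 152, 154, 153, 153, 153, 153]
[150, 151, 149, 148, 148, 151, 156, 59, 38, 41, 55, 65, 66, 67, 65, 66, 75, 62, 60, 65, 60, 60, 60, 57, 123, 124, 119, 120, 117, 117, 118, 117, 117, 118, 119, 119, 117, 116, 113, 117, 115, 108, 109, 106, 102, 108, 107, 106, 106, 105, 101, 102, 82, 83, 81, 82, 83, 61, 62, 64, 40, 40, 89, 118, 115, 119, 119, 117, 119, 117, 119, 118, 117, 116, 117, 117, 117, 104, 129, 126, 127, 129, 127, 105, 156, 155, 156, 154, 157, 156, 155]
```

```bash
python3 -m pendant '[[[-0.02,0.25,-0.84],[0,0,-0.47],1],[[-0.02,0.25,-0.84],[-0.873,0.039,0],1],[[-0.02,0.25,-0.84],[-0.873,0.039,0],1],[[-0.02,0.25,-0.84],[-0.873,0.039,0],1],[[-0.02,0.25,-0.84],[-0.873,0.039,0],1],[[-0.02,0.25,-0.84],[-0.873,0.039,0],1],[[0,0,0],[0,0,0],1],[[0,0,0],[0,0,0],1],[[0,0,0],[0,0,0],1],[[0,0,0],[0,0,0],1]]'
python3 - <<'E'
from h import *
from scipy.spatial.transform import Rotation as R
o=bot.get_obs();print(R.from_euler('xyz',o['tcp_rot']).as_matrix().round(3),o['joint_positions'].round(2))
E
```

```text
time: 2.65
tool_pos: [523.1, 103.0, 95.2]
tcp_rot: [3.134, 0.521, 1.518]
contact_force: [-0.5, 0.0, 1.1]
grip_width: 91.7
finger_force: 0.0
[[ 0.045  0.999 -0.019]
 [ 0.866 -0.049 -0.498]
 [-0.498  0.006 -0.867]] [ 0.32  0.65  1.57 -0.53  1.17  0.64]
```

```bash
python3 -m pendant '[[[-0.013,-0.317,-0.6],[0,0,0],1],[[-0.013,-0.317,-0.6],[0,0,0],1],[[-0.013,-0.317,-0.6],[0,0,0],1],[[-0.013,-0.317,-0.6],[0,0,0],1],[[0,0,0],[0,0,0],1],[[0,0,0],[0,0,0],-1],[[0,0,0],[0,0,0],-1],[[0,0,0],[0,0,0],-1],[[0,0,0],[0,0,0],-1],[[0,0,0],[0,0,0],-1]]'
python3 -m pendant '[[[0,0,0],[0,0,0],-1],[[0,0,0],[0,0,0],-1],[[0,0,0.4],[0,0,0],-1],[[0,0,0.8],[0,0,0],-1],[[0,0,0.8],[0,0,0],-1],[[0,0,0.8],[0,0,0],-1],[[0,0,0.8],[0,0,0],-1],[[0,0,0.8],[0,0,0],-1],[[0,0,0],[0,0,0],-1],[[0,0,0],[0,0,0],-1]]'
```

```text
time: 3.48
tool_pos: [520.9, 65.8, 21.5]
tcp_rot: [3.137, 0.524, 1.521]
contact_force: [-0.1, -0.8, 0.1]
grip_width: 62.7
finger_force: 0.0
time: 4.32
tool_pos: [520.8, 65.6, 154.2]
tcp_rot: [3.136, 0.523, 1.52]
contact_force: [-0.9, 0.3, -1.2]
grip_width: 50.0
finger_force: 30.0
```

```bash
cat > kin.py <<'E'
import numpy as np
from scipy.spatial.transform import Rotation as R
from scipy.optimize import least_squares
ry=lambda a:R.from_euler('y',a).as_matrix(); rz=lambda a:R.from_euler('z',a).as_matrix()
def fk(q,p):
    h,a2,a3,L,d=p; A=rz(q[0]); z=np.array([0,0,1.])
    B=A@ry(q[1]); C=B@ry(q[2]); D=C@rz(q[3]); E=D@ry(q[4])
    return A@[0,d,h]+B@z*a2+C@z*a3+E@z*L, E@rz(q[5])
def ik(p,pos,Rt,q0):
    f=lambda q:np.r_[(fk(q,p)[0]-pos)/100,(fk(q,p)[1]@Rt.T-np.eye(3)).ravel()]
    lo=[-2.53,-.77,.04,-1,.28,-3.11];hi=[2.53,2.02,2.7,4.14,2.66,3.11]
    s=least_squares(f,np.clip(q0,np.array(lo)+.01,np.array(hi)-.01),bounds=(lo,hi)); return s.x,np.linalg.norm(s.fun)
E
python3 - <<'E'
from kin import *; from plant import bot
o=bot.get_obs()
Q=[[1.14001651,.342728,1.525020,0,1.275398,-.145998],[-.0322909,.347597,1.515323,.000145,1.278766,-.042473],o['joint_positions']]
X=[[147.31,503.51,243.04],[524.73,59.53,243.9],o['tool_pos']]
r=least_squares(lambda p:np.concatenate([fk(q,p)[0]-x for q,x in zip(Q,X)]),[300,400,400,250,76])
p=r.x;print(p.round(1),r.fun.round(2));np.save('p.npy',p)
Rm=R.from_euler('xyz',o['tcp_rot']).as_matrix();Ro=fk(Q[2],p)[1];print(Rm.round(2).tolist(),Ro.round(2).tolist(),np.round(Q[2],2))
E
```

```text
[232.6 451.3 384.8 301.7  76.5] [-0.03  0.17  0.29 -0.31  0.12  0.47  0.04 -0.21 -0.76]
[[0.04, 1.0, -0.02], [0.87, -0.05, -0.5], [-0.5, 0.01, -0.87]] [[-1.0, 0.04, -0.02], [0.05, 0.87, -0.5], [-0.01, -0.5, -0.87]] [ 0.25  0.55  1.57 -0.53  1.23  0.54]
```

```bash
cat > feas.py <<'E'
from kin import *
p=np.load('p.npy')
B=np.diag([1.,-1,-1])
def ori(phi,t): return rz(phi)@ry(-t)@B
def solve(pos,phi,t):
    Rt=ori(phi,t)@rz(-np.pi/2); best=None
    az=np.arctan2(pos[1],pos[0])
    for j4 in(0,1.2,3.1,-.6):
        for j6 in(-2,0,2):
            q,e=ik(p,np.array(pos),Rt,[az-.2,.6,1.6,j4,1.2,j6])
            if e<1e-3 and (best is None or abs(q[3])<abs(best[3])): best=q
    return best
E
python3 - <<'E'
from feas import *
print('place nest')
for t in(0,20,40): q=solve([501,252,50],.15,np.radians(t)); print(t,None if q is None else q.round(2))
for pos in([480,60,48],[560,60,48],[420,150,48],[430,-30,48]):
  for phi in range(-180,180,45):
    r=[]
    for t in(60,-30,-50,-70):
        q=solve(pos,np.radians(phi),np.radians(t)); r.append('-' if q is None else 'j4=%.1f'%q[3])
    print(pos,phi,r)
E
```

```text
place nest
0 [0.33 0.62 1.65 0.   0.87 1.75]
20 [ 0.37  0.49  1.96 -0.22  0.36  1.98]
40 [ 0.42  0.49  2.22  3.76  0.3  -1.96]
[480, 60, 48] -180 ['j4=-0.0', '-', 'j4=3.1', 'j4=3.1']
[480, 60, 48] -135 ['j4=-0.5', 'j4=1.1', 'j4=1.6', 'j4=1.7']
[480, 60, 48] -90 ['j4=-0.9', 'j4=0.6', 'j4=0.8', 'j4=0.9']
[480, 60, 48] -45 ['-', 'j4=0.3', 'j4=0.4', 'j4=0.5']
[480, 60, 48] 0 ['j4=3.1', 'j4=-0.0', 'j4=-0.0', 'j4=-0.0']
[480, 60, 48] 45 ['j4=1.7', 'j4=-0.3', 'j4=-0.4', 'j4=-0.5']
[480, 60, 48] 90 ['j4=0.9', 'j4=-0.6', 'j4=-0.8', 'j4=-1.0']
[480, 60, 48] 135 ['j4=0.4', '-', '-', '-']
[560, 60, 48] -180 ['j4=-0.0', '-', 'j4=3.1', 'j4=3.1']
[560, 60, 48] -135 ['j4=-0.5', 'j4=1.0', 'j4=1.6', 'j4=1.7']
[560, 60, 48] -90 ['j4=-0.9', 'j4=0.6', 'j4=0.8', 'j4=1.0']
[560, 60, 48] -45 ['-', 'j4=0.3', 'j4=0.4', 'j4=0.6']
[560, 60, 48] 0 ['j4=3.1', 'j4=-0.0', 'j4=-0.0', '-']
[560, 60, 48] 45 ['j4=1.7', 'j4=-0.3', 'j4=-0.5', 'j4=-0.7']
[560, 60, 48] 90 ['j4=0.9', 'j4=-0.6', 'j4=-0.8', '-']
[560, 60, 48] 135 ['j4=0.5', 'j4=-0.9', '-', '-']
[420, 150, 48] -180 ['j4=0.1', '-', 'j4=3.5', 'j4=3.6']
[420, 150, 48] -135 ['j4=-0.4', 'j4=1.4', 'j4=2.0', 'j4=1.9']
[420, 150, 48] -90 ['j4=-0.8', 'j4=0.7', 'j4=1.0', 'j4=1.0']
[420, 150, 48] -45 ['-', 'j4=0.4', 'j4=0.5', 'j4=0.6']
[420, 150, 48] 0 ['j4=3.5', 'j4=0.1', 'j4=0.1', 'j4=0.1']
[420, 150, 48] 45 ['j4=2.0', 'j4=-0.2', 'j4=-0.3', 'j4=-0.4']
[420, 150, 48] 90 ['j4=1.0', 'j4=-0.5', 'j4=-0.7', 'j4=-0.8']
[420, 150, 48] 135 ['j4=0.5', 'j4=-1.0', '-', '-']
[430, -30, 48] -180 ['j4=-0.1', '-', '-', '-']
[430, -30, 48] -135 ['j4=-0.6', 'j4=1.0', 'j4=1.3', 'j4=1.3']
[430, -30, 48] -90 ['-', 'j4=0.5', 'j4=0.7', 'j4=0.7']
[430, -30, 48] -45 ['-', 'j4=0.2', 'j4=0.3', 'j4=0.3']
[430, -30, 48] 0 ['-', 'j4=-0.1', 'j4=-0.1', 'j4=-0.2']
[430, -30, 48] 45 ['j4=1.4', 'j4=-0.4', 'j4=-0.5', 'j4=-0.6']
[430, -30, 48] 90 ['j4=0.7', 'j4=-0.7', 'j4=-1.0', '-']
[430, -30, 48] 135 ['j4=0.3', '-', '-', '-']
```

```bash
python3 -m pendant '[[[0,-0.044,0],[0.935,-0.042,0],-1],[[0,-0.044,0],[0.935,-0.042,0],-1],[[0,-0.044,0],[0.935,-0.042,0],-1],[[0,-0.044,0],[0.935,-0.042,0],-1],[[0,-0.044,0],[0.935,-0.042,0],-1],[[0,-0.044,0],[0.935,-0.042,0],-1],[[0,-0.044,0],[0.935,-0.042,0],-1],[[0,-0.044,0],[0.935,-0.042,0],-1],[[0,-0.044,0],[0.935,-0.042,0],-1],[[0,-0.044,0],[0.935,-0.042,0],-1]]'
python3 -m pendant '[[[0,-0.044,-0.2],[0.935,-0.042,0],-1],[[0,-0.044,-0.2],[0.935,-0.042,0],-1],[[0,-0.044,-0.2],[0.935,-0.042,0],-1],[[0,-0.044,-0.2],[0.935,-0.042,0],-1],[[0,0,-0.6],[0,0,0],-1],[[0,0,-0.6],[0,0,0],-1],[[0,0,0],[0,0,0],-1],[[0,0,0],[0,0,0],-1],[[0,0,0],[0,0,0],-1],[[0,0,0],[0,0,0],-1]]'
python3 - <<'E'
from h import *
from scipy.spatial.transform import Rotation as R
o=bot.get_obs();print(R.from_euler('xyz',o['tcp_rot']).as_matrix().round(3),o['joint_positions'].round(2))
E
```

```text
time: 5.15
tool_pos: [520.2, 51.9, 152.5]
tcp_rot: [-3.14, -0.604, 1.521]
contact_force: [-0.5, -0.0, -1.6]
grip_width: 50.1
finger_force: 30.0
time: 5.98
tool_pos: [520.6, 47.0, 93.5]
tcp_rot: [-3.138, -1.048, 1.522]
contact_force: [-0.4, 0.3, -1.9]
grip_width: 49.5
finger_force: 30.0
[[ 0.025  0.999  0.039]
 [ 0.499 -0.046  0.865]
 [ 0.866 -0.002 -0.5  ]] [-0.54  0.79  1.72  0.89  1.41 -1.01]
```

```bash
python3 -m pendant '[[[0,0,-0.65],[0,0,0],-1],[[0,0,-0.6],[0,0,0],-1],[[0,0,-0.05],[0,0,0],-1],[[0,0,-0.05],[0,0,0],-1],[[0,0,-0.05],[0,0,0],-1],[[0,0,0],[0,0,0],-1],[[0,0,0],[0,0,0],-1],[[0,0,0],[0,0,0],-1],[[0,0,0],[0,0,0],-1],[[0,0,0],[0,0,0],-1]]'
```

```text
time: 6.82
tool_pos: [520.4, 46.8, 50.8]
tcp_rot: [-3.137, -1.048, 1.52]
contact_force: [0.4, 0.3, -1.0]
grip_width: 49.9
finger_force: 30.0
```

Slow approach until contact.

```bash
python3 -m pendant '[[[0,0,-0.03],[0,0,0],-1],[[0,0,-0.03],[0,0,0],-1],[[0,0,0],[0,0,0],-1],[[0,0,0],[0,0,0],-1],[[0,0,0],[0,0,0],-1],[[0,0,0],[0,0,0],-1],[[0,0,0],[0,0,0],-1],[[0,0,0],[0,0,0],-1],[[0,0,0],[0,0,0],-1],[[0,0,0],[0,0,0],-1]]'
python3 - <<'E'
from h import *
im=bot.capture('scene');cv2.imwrite('pics/s2.png',cv2.resize(im[200:380,250:450],(800,720))[:600])
E
```

```text
time: 7.65
tool_pos: [520.4, 46.8, 49.3]
tcp_rot: [-3.137, -1.049, 1.52]
contact_force: [-1.3, -1.6, 5.5]
grip_width: 49.8
finger_force: 30.0
```

View pics/s2.png

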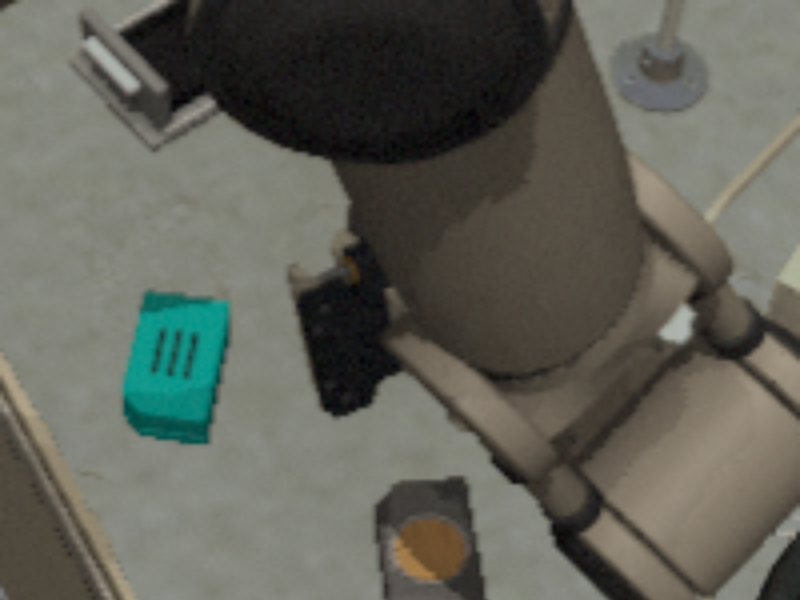

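The arm hides the cassette in this picture, but contact at 5.5 N and the expected height (49.3 mm) say it stands on its end. Releasing and backing off along the tool axis.

```bash
python3 -m pendant '[[[0,0,0],[0,0,0],1],[[0,0,0],[0,0,0],1],[[0,0,0],[0,0,0],1],[[0,0,0],[0,0,0],1],[[0,0,0],[0,0,0],1],[[0,0,0],[0,0,0],1],[[-0.02,-0.43,0.25],[0,0,0],1],[[-0.035,-0.8,0.46],[0,0,0],1],[[-0.035,-0.8,0.46],[0,0,0],1],[[-0.035,-0.8,0.46],[0,0,0],1]]'
python3 -m pendant '[[[0,-0.2,1],[0,0,0],1],[[0,0,1],[0,0,0],1],[[0,0,1],[-0.9,0.04,0],1],[[0,0.3,1],[-0.97,0.044,0],1],[[0,0.4,0.8],[-0.97,0.044,0],1],[[0,0.5,0],[-0.97,0.044,0],1],[[0,0.5,0],[-0.97,0.044,0],1],[[0,0.5,0],[-0.97,0.044,0],1],[[0,0.5,0],[-0.97,0.044,0],1],[[0,0.5,0],[-0.97,0.044,0],1]]'
python3 - <<'E'
from h import *
from scipy.spatial.transform import Rotation as R
o=bot.get_obs();c=K('wrist');im=bot.capture('wrist');cv2.imwrite('pics/w2.png',im);np.save('w2.npy',np.array(c,dtype=object),allow_pickle=True)
print(R.from_euler('xyz',o['tcp_rot']).as_matrix().round(3),o['tool_pos'],o['joint_positions'].round(2))
print(proj(c,[(520,45,80),(520,45,0)]))
E
```

```text
time: 8.53
tool_pos: [516.2, -39.7, 98.6]
tcp_rot: [-3.135, -1.048, 1.518]
contact_force: [1.0, -0.3, 0.5]
grip_width: 91.8
finger_force: 0.0
time: 9.37
tool_pos: [516.9, 51.3, 243.7]
tcp_rot: [3.138, -0.118, 1.52]
contact_force: [0.7, -0.8, -0.9]
grip_width: 91.6
finger_force: 0.0
[[ 0.05   0.999  0.01 ]
 [ 0.992 -0.051  0.118]
 [ 0.118  0.004 -0.993]] [516.92280692  51.34006488 243.73338383] [-0.12  0.32  1.56  0.12  1.27 -0.1 ]
[[317.71780664 248.18775935]
 [316.95235463 233.02313209]]
```

View pics/w2.png

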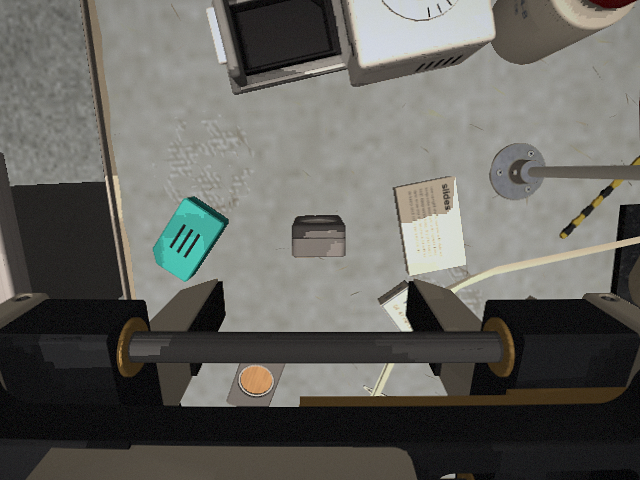

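```bash
python3 - <<'E'
from h import *
c=tuple(np.array(a,float) for a in np.load('w2.npy',allow_pickle=True))
print(onz(c,[(292,235),(345,235),(292,257),(345,257)],80).round(1))
E
python3 -m pendant '[[[0.027,0.4,-0.2],[-0.918,0.041,0],1],[[0.027,0.4,-0.3],[-0.918,0.041,0],1],[[0.027,0.4,-0.4],[-0.918,0.041,0],1],[[0.027,0.4,-0.4],[-0.918,0.041,0],1],[[0.027,0.4,-0.4],[-0.918,0.041,0],1],[[0.027,0.4,-0.4],[-0.918,0.041,0],1],[[0.027,0.29,-0.5],[-0.918,0.041,0],1],[[0.027,0.2,-0.55],[-0.918,0.041,0],1],[[0.027,0,-0.6],[-0.918,0.041,0],1],[[0.027,0,-0.6],[0,0,0],1]]'
python3 -m pendant '[[[0,0,0],[0,0,0],1],[[0,0,0],[0,0,0],1],[[0,0,0],[0,0,0],1],[[0,0,0],[0,0,0],1],[[0,0,0],[0,0,0],1],[[0,0,0],[0,0,0],1],[[0,0,0],[0,0,0],1],[[0,0,0],[0,0,0],1],[[0,0,0],[0,0,0],1],[[0,0,0],[0,0,0],1]]'
python3 - <<'E'
from h import *
from scipy.spatial.transform import Rotation as R
o=bot.get_obs();print(R.from_euler('xyz',o['tcp_rot']).as_matrix().round(3),o['tool_pos'],o['joint_positions'].round(2))
E
```

```text
[[497.2  58.5  80. ]
 [545.4  56.   80. ]
 [495.9  37.9  80. ]
 [544.7  35.4  80. ]]
time: 10.25
tool_pos: [523.7, 139.6, 107.9]
tcp_rot: [-3.14, 0.876, 1.527]
contact_force: [-1.0, -0.1, 0.1]
grip_width: 91.6
finger_force: 0.0
time: 11.08
tool_pos: [524.7, 138.6, 111.2]
tcp_rot: [3.137, 0.868, 1.52]
contact_force: [0.5, 0.5, -1.1]
grip_width: 91.9
finger_force: 0.0
[[ 0.033  0.999 -0.034]
 [ 0.645 -0.047 -0.762]
 [-0.763  0.003 -0.646]] [524.65958861 138.64649326 111.22594692] [ 0.48  0.82  1.4  -0.72  1.49  0.81]
```

```bash
python3 -m pendant '[[[-0.025,-0.514,-0.417],[0,0,0],1],[[-0.025,-0.514,-0.417],[0,0,0],1],[[-0.025,-0.514,-0.417],[0,0,0],1],[[-0.025,-0.514,-0.417],[0,0,0],1],[[-0.025,-0.514,-0.417],[0,0,0],1],[[0,0,0],[0,0,0],1],[[0,0,0],[0,0,0],1],[[0,0,0],[0,0,0],-1],[[0,0,0],[0,0,0],-1],[[0,0,0],[0,0,0],-1]]'
python3 -m pendant '[[[0,0,0],[0,0,0],-1],[[0,0,0],[0,0,0],-1],[[0,0,0],[0,0,0],-1],[[0,0,0],[0,0,0],-1],[[0,0,0],[0,0,0],-1],[[0,0,0],[0,0,0],-1],[[0,0,0.3],[0,0,0],-1],[[0,0,0.8],[0,0,0],-1],[[0,0,0.8],[0,0,0],-1],[[0,0,0.8],[0,0,0],-1]]'
```

```text
time: 11.92
tool_pos: [521.5, 62.5, 49.3]
tcp_rot: [3.135, 0.867, 1.519]
contact_force: [-0.2, 0.4, 0.1]
grip_width: 76.6
finger_force: 0.0
time: 12.75
tool_pos: [520.6, 61.4, 130.7]
tcp_rot: [3.139, 0.868, 1.521]
contact_force: [1.5, 0.3, -0.9]
grip_width: 50.0
finger_force: 30.0
```

```bash
python3 -m pendant '[[[0,-0.047,0],[0.935,-0.042,0],-1],[[0,-0.047,0],[0.935,-0.042,0],-1],[[0,-0.047,0],[0.935,-0.042,0],-1],[[0,-0.047,0],[0.935,-0.042,0],-1],[[0,-0.047,0],[0.935,-0.042,0],-1],[[0,-0.047,0],[0.935,-0.042,0],-1],[[0,-0.047,0],[0.935,-0.042,0],-1],[[0,-0.047,0],[0.935,-0.042,0],-1],[[0,-0.047,0],[0.935,-0.042,0],-1],[[0,-0.047,0],[0.935,-0.042,0],-1]]' >/dev/null
python3 -m pendant '[[[0,-0.047,-0.2],[0.935,-0.042,0],-1],[[0,-0.047,-0.2],[0.935,-0.042,0],-1],[[0,-0.047,-0.4],[0.935,-0.042,0],-1],[[0,-0.047,-0.4],[0.935,-0.042,0],-1],[[0,0,-0.7],[0,0,0],-1],[[0,0,-0.7],[0,0,0],-1],[[0,0,-0.6],[0,0,0],-1],[[0,0,0],[0,0,0],-1],[[0,0,0],[0,0,0],-1],[[0,0,0],[0,0,0],-1]]'
python3 - <<'E'
from h import *
from scipy.spatial.transform import Rotation as R
o=bot.get_obs();print(R.from_euler('xyz',o['tcp_rot']).as_matrix().round(3),o['tool_pos'],o['joint_positions'].round(2))
E
```

```text
time: 14.42
tool_pos: [521.4, 41.8, 34.7]
tcp_rot: [-3.14, -0.704, 1.523]
contact_force: [-0.1, 0.7, -0.9]
grip_width: 49.8
finger_force: 30.0
[[ 0.037  0.999  0.03 ]
 [ 0.761 -0.047  0.647]
 [ 0.647 -0.001 -0.762]] [521.39747932  41.76330225  34.6870795 ] [-0.43  0.74  1.77  0.75  1.08 -0.9 ]
```

```bash
python3 -m pendant '[[[0,0,-0.1],[0,0,0],-1],[[0,0,-0.1],[0,0,0],-1],[[0,0,-0.1],[0,0,0],-1],[[0,0,-0.03],[0,0,0],-1],[[0,0,-0.02],[0,0,0],-1],[[0,0,0],[0,0,0],-1],[[0,0,0],[0,0,0],-1],[[0,0,0],[0,0,0],-1],[[0,0,0],[0,0,0],-1],[[0,0,0],[0,0,0],-1]]'
```

```text
time: 15.25
tool_pos: [521.1, 41.8, 24.2]
tcp_rot: [-3.14, -0.705, 1.522]
contact_force: [-1.3, -2.5, 7.6]
grip_width: 49.6
finger_force: 30.0
```

```bash
python3 -m pendant '[[[0,0,0],[0,0,0],1],[[0,0,0],[0,0,0],1],[[0,0,0],[0,0,0],1],[[0,0,0],[0,0,0],1],[[0,0,0],[0,0,0],1],[[0,0,0],[0,0,0],1],[[-0.02,-0.32,0.38],[0,0,0],1],[[-0.03,-0.64,0.76],[0,0,0],1],[[-0.03,-0.64,0.76],[0,0,0],1],[[0,0,1],[0,0,0],1]]' >/dev/null
python3 -m pendant '[[[0,0.3,1],[-0.84,0.038,0],1],[[0,0.6,1],[-0.84,0.038,0],1],[[0,1,1],[-0.84,0.038,0],1],[[0.1,1,0.9],[-0.84,0.038,0],1],[[0.1,1,0],[-0.84,0.038,0],1],[[0.1,1,0],[-0.84,0.038,0],1],[[0.1,0.2,0],[-0.84,0.038,0],1],[[0,0,0],[0,0,0],1],[[0,0,0],[0,0,0],1],[[0,0,0],[0,0,0],1]]'
python3 - <<'E'
from h import *
from scipy.spatial.transform import Rotation as R
o=bot.get_obs();c=K('wrist');im=bot.capture('wrist');cv2.imwrite('pics/w3.png',im);np.save('w3.npy',np.array(c,dtype=object),allow_pickle=True)
print(R.from_euler('xyz',o['tcp_rot']).as_matrix().round(3),o['tool_pos'],o['joint_positions'].round(2))
E
```

```text
time: 16.92
tool_pos: [530.1, 145.8, 226.0]
tcp_rot: [-3.14, 0.001, 1.522]
contact_force: [0.1, 0.5, -0.2]
grip_width: 92.0
finger_force: 0.0
[[ 0.049  0.999 -0.002]
 [ 0.999 -0.049 -0.001]
 [-0.001 -0.002 -1.   ]] [530.09024288 145.8089853  225.98252542] [ 0.13  0.4   1.48 -0.    1.26  0.18]
```

View pics/w3.png

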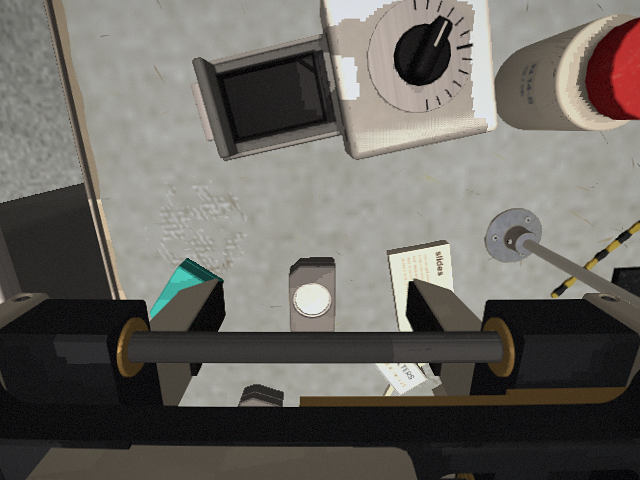

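The blank now lies window-up: white disc at (312,300), cut corner at its upper left, i.e. +Y end, -X side. The tray is at (275,95) with the filled corner at its upper right, and the dial axis is near (422,55) with the pointer towards (445,25). One enlargement to pick the reader's features.

Run:
```python
from h import *
w=cv2.imread('pics/w3.png'); a=cv2.resize(w[20:165,190:360],(800,682),interpolation=cv2.INTER_CUBIC)
a=cv2.convertScaleAbs(a,alpha=1.6,beta=25); cv2.imwrite('pics/w3c.png',a[:600])
```

```text
(no output)
```

View pics/w3c.png

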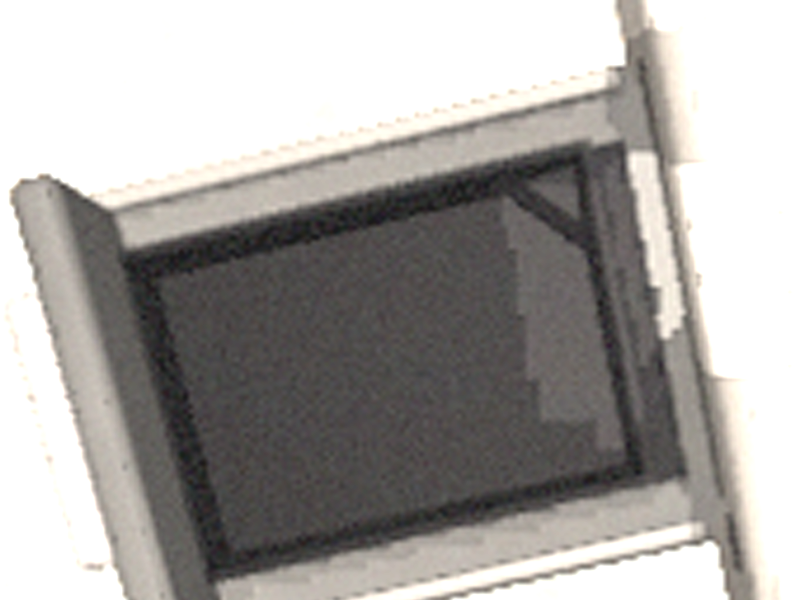

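Run:
```python
from h import *
c=tuple(np.array(a,float) for a in np.load('w3.npy',allow_pickle=True))
f=lambda u:np.array(u)/4.706+[190-.4,20-.4]
def X(a,b,c_,d):
    l=np.cross(np.cross([*a,1],[*b,1]),np.cross([*c_,1],[*d,1]).astype(float)); return l[:2]/l[2]
TR=X((160,275),(510,190),(632,462),(590,245)); print('TR',TR)
P=onz(c,f([(160,275),(222,552),(632,462),TR]),14)[:,:2]; print(P.round(1)) # TL BL BR TR
TL,BL,BR,T=P
print('len',np.linalg.norm(BR-BL),np.linalg.norm(T-TL),'wid',np.linalg.norm(TL-BL),np.linalg.norm(T-BR),'centre',P.mean(0))
for v in(BR-BL,T-TL,): print('yaw',np.arctan2(v[1],v[0]))
for v in(TL-BL,T-BR): print('yawW',np.arctan2(-v[0],v[1]))
Rm=onz(c,f([(125,255),(215,575),(640,480),(583,150)]),19)[:,:2]; print('rim centre',Rm.mean(0),np.linalg.norm(Rm[1]-Rm[0]),np.linalg.norm(Rm[2]-Rm[1]))
# cassette
im=cv2.imread('pics/w3.png');g=cv2.cvtColor(im,cv2.COLOR_BGR2GRAY)
x0,y0=285,275; s=cv2.resize(g[y0:332,x0:342],None,fx=4,fy=4,interpolation=cv2.INTER_CUBIC)
cs,_=cv2.findContours((s>185).astype(np.uint8),cv2.RETR_EXTERNAL,cv2.CHAIN_APPROX_NONE)
for q in cs:
    if cv2.contourArea(q)>5000:
        w=onz(c,q.reshape(-1,2)/4+[x0-.375,y0-.375],30)[:,:2]; (a,b),ax,_=cv2.fitEllipse(w.astype(np.float32)); print('disc',a,b,ax)
for r in(283,320): print(r,g[r,285:345].tolist())
print(bot.camera_params('wrist')['fovy'])
```

```text
TR [576.24119718 173.91285211]
[[450.8 274.5]
 [457.3 221. ]
 [542.8 234.6]
 [534.1 288.5]]
len 86.54623761472347 84.42152802260787 wid 53.83292062314396 54.62879843780721 centre [496.23544025 254.62871529]
yaw 0.157174486605578
yaw 0.16703994912048667
yawW 0.12003597062637714
yawW 0.15955423359486778
rim centre [495.43547355 254.24991078] 62.054881562356364 88.83946468479762
disc 522.3753662109375 51.633636474609375 (35.54810333251953, 37.837623596191406)
283 [163, 164, 167, 147, 92, 111, 115, 114, 115, 114, 115, 116, 115, 115, 113, 113, 114, 115, 110, 110, 99, 99, 115, 128, 150, 182, 184, 181, 181, 182, 170, 141, 121, 111, 125, 132, 131, 132, 134, 134, 135, 133, 131, 132, 133, 133, 133, 131, 129, 110, 121, 171, 169, 168, 165, 166, 165, 162, 164, 162]
320 [165, 163, 163, 164, 149, 105, 124, 134, 138, 139, 137, 137, 139, 138, 138, 137, 139, 136, 137, 136, 139, 137, 138, 140, 137, 140, 139, 141, 140, 136, 135, 137, 138, 137, 139, 139, 139, 138, 138, 137, 139, 138, 137, 139, 137, 136, 139, 137, 124, 126, 159, 159, 159, 159, 160, 158, 157, 156, 156, 156]
68.96284284946057
```

```bash
python3 -m pendant '[[[-0.041,-0.45,-0.6],[0,0,0],1],[[-0.041,-0.45,-0.6],[0,0,0],1],[[-0.041,-0.45,-0.6],[0,0,0],1],[[-0.041,-0.45,-0.6],[0,0,0],1],[[-0.041,-0.45,-0.6],[0,0,0],1],[[-0.041,-0.45,-0.7],[0,0,0],1],[[-0.041,-0.46,-0.7],[0,0,0],1],[[0,0,-0.8],[0,0,0],1],[[0,0,-0.7],[0,0,0],1],[[0,0,0],[0,0,0],1]]'
python3 -m pendant '[[[0,0,-0.3],[0,0,0],1],[[0,0,-0.3],[0,0,0],1],[[0,0,-0.1],[0,0,0],1],[[0,0,0],[0,0,0],1],[[0,0,0],[0,0,0],1],[[0,0,0],[0,0,0],1],[[0,0,0],[0,0,0],1],[[0,0,0],[0,0,0],1],[[0,0,0],[0,0,0],1],[[0,0,0],[0,0,0],1]]'
```

```text
time: 17.8
tool_pos: [519.1, 49.1, 45.9]
tcp_rot: [-3.134, 0.001, 1.517]
contact_force: [-0.8, 0.8, 0.2]
grip_width: 91.7
finger_force: 0.0
time: 18.63
tool_pos: [522.0, 51.5, 28.7]
tcp_rot: [3.141, 0.002, 1.522]
contact_force: [0.6, 0.6, -0.3]
grip_width: 91.7
finger_force: 0.0
```

```bash
python3 -m pendant '[[[0,0,0],[0,0,0],-1],[[0,0,0],[0,0,0],-1],[[0,0,0],[0,0,0],-1],[[0,0,0],[0,0,0],-1],[[0,0,0],[0,0,0],-1],[[0,0,0],[0,0,0],-1],[[0,0,0.3],[0,0,0],-1],[[0,0,0.8],[0,0,0],-1],[[0,0,0.8],[0,0,0],-1],[[0,0,0.6],[0,0,0],-1]]'
python3 -m pendant '[[[-0.074,0.563,0],[0,0,-0.948],-1],[[-0.074,0.563,0],[0,0,-0.948],-1],[[-0.074,0.563,0],[0,0,-0.948],-1],[[-0.074,0.563,0],[0,0,-0.948],-1],[[-0.074,0.563,0],[0,0,-0.948],-1],[[-0.074,0.563,0],[0,0,-0.948],-1],[[-0.074,0.563,0],[0,0,-0.948],-1],[[-0.074,0.563,0],[0,0,-0.948],-1],[[-0.074,0.563,0],[0,0,-0.948],-1],[[-0.074,0.563,0],[0,0,-0.948],-1]]'
python3 -m pendant '[[[-0.074,0.563,0],[0,0,-0.948],-1],[[-0.074,0.563,0],[0,0,-0.948],-1],[[0,0,0],[0,0,0],-1],[[0,0,0],[0,0,0],-1],[[0,0,0],[0,0,0],-1],[[0,0,0],[0,0,0],-1],[[0,0,0],[0,0,0],-1],[[0,0,0],[0,0,0],-1],[[0,0,0],[0,0,0],-1],[[0,0,0],[0,0,0],-1]]'
```

```text
time: 19.47
tool_pos: [522.2, 51.5, 105.6]
tcp_rot: [3.14, 0.002, 1.522]
contact_force: [0.7, -0.5, -0.3]
grip_width: 49.5
finger_force: 30.0
time: 20.3
tool_pos: [499.5, 221.2, 104.1]
tcp_rot: [-3.142, 0.002, 0.379]
contact_force: [0.5, 0.4, -1.3]
grip_width: 49.3
finger_force: 29.9
time: 21.13
tool_pos: [495.4, 253.9, 103.6]
tcp_rot: [-3.142, 0.002, 0.157]
contact_force: [-0.1, -0.3, -0.2]
grip_width: 49.8
finger_force: 30.0
```

```bash
python3 -m pendant '[[[0,0,-0.7],[0,0,0],-1],[[0,0,-0.7],[0,0,0],-1],[[0,0,-0.2],[0,0,0],-1],[[0,0,-0.1],[0,0,0],-1],[[0,0,-0.1],[0,0,0],-1],[[0,0,-0.1],[0,0,0],-1],[[0,0,0],[0,0,0],-1],[[0,0,0],[0,0,0],-1],[[0,0,0],[0,0,0],-1],[[0,0,0],[0,0,0],-1]]'
```

```text
time: 21.97
tool_pos: [497.2, 254.2, 49.0]
tcp_rot: [-3.142, -0.003, 0.157]
contact_force: [1.4, -2.2, 8.1]
grip_width: 49.7
finger_force: 30.0
```

```bash
python3 -m pendant '[[[0.07,0,0],[0,0,0],-1],[[0.03,-0.02,0],[0,0,0],-1],[[0,0,-0.05],[0,0,0],-1],[[0,0,-0.05],[0,0,0],-1],[[0,0,0],[0,0,0],-1],[[0,0,0],[0,0,0],-1],[[0,0,0],[0,0,0],-1],[[0,0,0],[0,0,0],-1],[[0,0,0],[0,0,0],-1],[[0,0,0],[0,0,0],-1]]'
```

```text
time: 22.8
tool_pos: [501.8, 254.6, 48.4]
tcp_rot: [-3.14, -0.008, 0.157]
contact_force: [-0.5, -0.9, 21.5]
grip_width: 49.5
finger_force: 30.0
```

```bash
python3 -m pendant '[[[0,0,0.3],[0,0,0],-1],[[0,0,0.5],[0,0,0],-1],[[0,0,0],[0,0,0],-1],[[0,0,0],[0,0,0],-1],[[0,0,0],[0,0,0],-1],[[0,0,0],[0,0,0],-1],[[0,0,0],[0,0,0],-1],[[0,0,0],[0,0,0],-1],[[0,0,0],[0,0,0],-1],[[0,0,0],[0,0,0],-1]]'
python3 - <<'E'
from h import *
r=[]
c=K('wrist');w=bot.capture('wrist');s=bot.capture('scene');cv2.imwrite('pics/w4.png',w);np.save('w4.npy',np.array(c,dtype=object),allow_pickle=True)
t=bot.capture('top');cv2.imwrite('pics/t4.png',t);cv2.imwrite('pics/s4.png',s)
a=cv2.resize(w[60:360,120:520],(800,600))
b=cv2.resize(s[150:270,240:400],(400,300),interpolation=cv2.INTER_CUBIC); d=cv2.resize(t[180:300,180:340],(400,300),interpolation=cv2.INTER_CUBIC)
cv2.imwrite('pics/m4.png',np.vstack([cv2.resize(w[100:400,0:640],(800,375))[:300],np.hstack([b,d])]))
E
```

```text
time: 23.63
tool_pos: [498.2, 253.5, 67.3]
tcp_rot: [3.142, 0.003, 0.157]
contact_force: [-0.2, -1.2, -0.5]
grip_width: 50.0
finger_force: 30.0
```

View pics/m4.png

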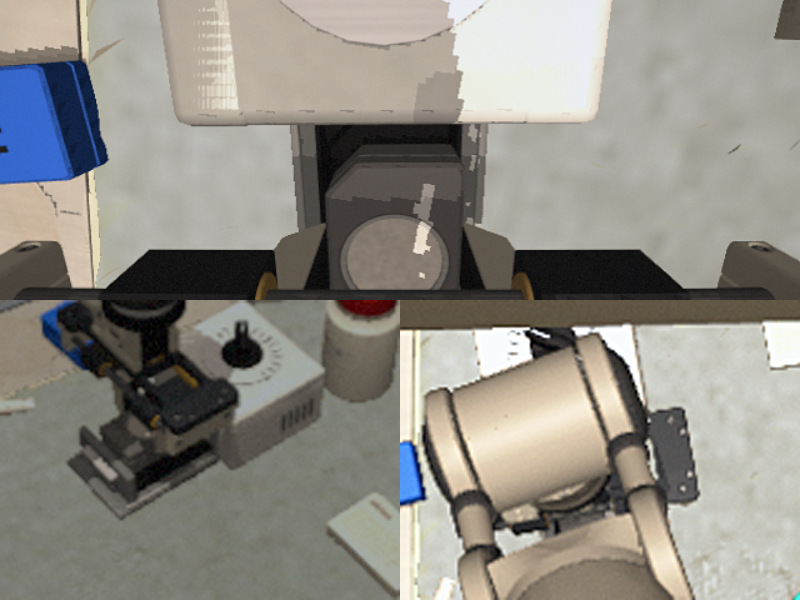

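The blank is held square to the tray, with the housing edge level in the wrist view. It looks slightly right of the tray's middle: rails at 293/487 in the crop, cassette at 328/463. Measuring that offset now.

Run:
```python
from h import *
from scipy.spatial.transform import Rotation as R
c=tuple(np.array(a,float) for a in np.load('w4.npy',allow_pickle=True))
g=cv2.cvtColor(cv2.imread('pics/w4.png'),cv2.COLOR_BGR2GRAY)
for v in(205,212): print(v,[(i+225,int(x)) for i,x in enumerate(g[v,225:400])if 1] if 0 else g[v,228:396].tolist())
for u in(300,330): print(u,g[195:240,u].tolist())
o=bot.get_obs();p=o['tool_pos'];y=o['tcp_rot'][2];A=R.from_euler('z',y).as_matrix()
def loc(uv,z): return ((onz(c,uv,z)-[p[0],p[1],0])@A)[:,:2].round(1).tolist()
print('rails z14',loc([(234.5,205),(389.5,205)],14),'black z22',loc([(254.5,205),(369.5,205)],22))
print('cass top',loc([(263,250),(370,250)],68.6),'disc',loc([(316,306)],68.6))
```

```text
205 [180, 179, 181, 174, 115, 128, 129, 135, 138, 127, 92, 67, 88, 99, 94, 96, 96, 96, 97, 96, 96, 95, 95, 88, 37, 20, 24, 16, 18, 13, 16, 13, 23, 25, 28, 24, 29, 21, 24, 26, 24, 20, 19, 9, 18, 12, 11, 18, 15, 19, 26, 21, 26, 24, 17, 28, 23, 23, 22, 29, 23, 24, 23, 20, 27, 22, 25, 26, 23, 26, 26, 20, 26, 20, 24, 24, 28, 26, 11, 23, 27, 26, 26, 26, 20, 17, 24, 26, 23, 29, 22, 25, 21, 24, 29, 18, 21, 29, 28, 29, 29, 28, 29, 18, 25, 26, 26, 23, 23, 21, 29, 22, 30, 24, 22, 27, 24, 28, 27, 23, 20, 23, 14, 22, 21, 22, 22, 26, 23, 22, 21, 13, 15, 13, 13, 15, 14, 14, 17, 22, 26, 53, 86, 95, 94, 95, 91, 120, 154, 155, 155, 154, 158, 149, 112, 86, 124, 137, 137, 131, 126, 113, 144, 178, 181, 181, 178, 180]
212 [181, 178, 182, 182, 174, 122, 127, 131, 133, 136, 113, 78, 67, 70, 79, 94, 96, 94, 92, 94, 93, 94, 95, 92, 69, 23, 21, 23, 17, 18, 6, 13, 12, 17, 22, 22, 13, 16, 19, 7, 17, 16, 22, 19, 23, 24, 17, 16, 26, 23, 19, 20, 21, 23, 20, 20, 20, 26, 25, 19, 25, 24, 21, 11, 15, 12, 14, 16, 7, 15, 15, 15, 21, 17, 18, 14, 13, 10, 8, 7, 8, 18, 10, 16, 17, 13, 9, 13, 17, 14, 17, 11, 9, 19, 17, 15, 12, 20, 19, 19, 16, 18, 15, 18, 17, 13, 15, 18, 14, 15, 18, 21, 8, 13, 23, 15, 10, 10, 17, 11, 17, 19, 18, 13, 17, 10, 13, 15, 15, 17, 17, 3, 7, 8, 14, 18, 11, 20, 23, 20, 19, 62, 98, 98, 95, 95, 96, 94, 94, 128, 163, 160, 134, 80, 75, 107, 132, 141, 134, 130, 125, 153, 182, 177, 178, 179, 181, 180]
300 [141, 138, 130, 106, 67, 24, 24, 28, 22, 22, 26, 25, 22, 26, 22, 24, 7, 21, 13, 13, 29, 49, 51, 48, 46, 47, 42, 50, 54, 62, 47, 49, 48, 41, 43, 68, 74, 75, 74, 81, 85, 87, 90, 85, 83]
330 [136, 133, 120, 102, 54, 20, 23, 23, 25, 28, 29, 27, 19, 27, 4, 18, 15, 15, 14, 15, 42, 46, 49, 46, 42, 46, 47, 46, 56, 74, 47, 47, 47, 46, 44, 74, 75, 73, 70, 85, 86, 89, 85, 87, 89]
rails z14 [[39.6, 44.2], [39.7, -43.6]] black z22 [[41.4, 31.5], [41.5, -31.0]]
cass top [[32.2, 20.6], [32.2, -24.7]] disc [[5.6, -1.9]]
```

Run:
```python
from h import *
from scipy.spatial.transform import Rotation as R
c=tuple(np.array(a,float) for a in np.load('w4.npy',allow_pickle=True))
g=cv2.cvtColor(cv2.imread('pics/w4.png'),cv2.COLOR_BGR2GRAY).astype(float)
o=bot.get_obs();p=o['tool_pos'];A=R.from_euler('z',o['tcp_rot'][2]).as_matrix()
def loc(uv,z): return ((onz(c,uv,z)-[p[0],p[1],0])@A)[:,:2].round(1).tolist()
print([round(x) for x in g[196:242,305:365].mean(1)])
print('cass bottom far edge z38.6 (expect 40):',loc([(315,215)],38.6),'top far edge z68.6:',loc([(315,224),(315,230)],68.6))
print('wall rows at z22',loc([(315,209),(315,211),(315,213)],22),'housing z48',loc([(315,199)],48), 'z78',loc([(315,199)],78))
print('cassette edge',[(v,loc([(np.argmax(np.abs(np.diff(g[v,355:385])))+355.5,v)],68.6)) for v in(240,260,280)])
```

```text
[128, 116, 100, 48, 21, 22, 23, 24, 23, 23, 23, 23, 22, 19, 16, 14, 14, 14, 13, 35, 46, 46, 46, 46, 46, 46, 45, 55, 70, 46, 47, 47, 46, 44, 75, 74, 73, 70, 83, 87, 86, 86, 86, 86, 85, 85]
cass bottom far edge z38.6 (expect 40): [[40.0, -1.4]] top far edge z68.6: [[43.6, -1.4], [41.0, -1.4]]
wall rows at z22 [[39.2, -1.4], [38.1, -1.4], [37.0, -1.4]] housing z48 [[50.0, -1.4]] z78 [[56.0, -1.4]]
cassette edge [(240, [[36.7, -29.3]]), (260, [[27.7, -21.3]]), (280, [[18.4, -29.6]])]
```

```bash
python3 -m pendant '[[[-0.093,0.053,-0.2],[0,0,0],-1],[[0,0,-0.2],[0,0,0],-1],[[0,0,-0.08],[0,0,0],-1],[[0,0,-0.08],[0,0,0],-1],[[0,0,-0.08],[0,0,0],-1],[[0,0,-0.04],[0,0,0],-1],[[0,0,0],[0,0,0],-1],[[0,0,0],[0,0,0],-1],[[0,0,0],[0,0,0],-1],[[0,0,0],[0,0,0],-1]]'
```

```text
time: 24.62
tool_pos: [499.0, 256.0, 51.6]
tcp_rot: [-3.14, -0.008, 0.157]
contact_force: [-0.1, -2.7, 29.0]
grip_width: 49.6
finger_force: 30.0
```

That is no better: 29 N on the rim. Backing off to look at the tray free of the hand and check how the blank sits in the grip.

```bash
python3 -m pendant '[[[0,0,0.2],[0,0,0],-1],[[0,0,0.6],[0,0,0],-1],[[0,0,1],[0,0,0],-1],[[-0.5,0,1],[0,0,0],-1],[[-0.9,-0.15,0.6],[0,0,0],-1],[[-0.9,-0.15,0.3],[0,0,0],-1],[[-0.9,-0.15,0],[0,0,0],-1],[[-0.7,-0.1,0],[0,0,0],-1],[[0,0,0],[0,0,0],-1],[[0,0,0],[0,0,0],-1]]'
python3 -m pendant '[[[0,0,0],[0,0,0],-1],[[0,0,0],[0,0,0],-1],[[0,0,0],[0,0,0],-1],[[0,0,0],[0,0,0],-1],[[0,0,0],[0,0,0],-1],[[0,0,0],[0,0,0],-1],[[0,0,0],[0,0,0],-1],[[0,0,0],[0,0,0],-1],[[0,0,0],[0,0,0],-1],[[0,0,0],[0,0,0],-1]]'
python3 - <<'E'
from h import *
c=K('wrist');w=bot.capture('wrist');cv2.imwrite('pics/w5.png',w);np.save('w5.npy',np.array(c,dtype=object),allow_pickle=True)
o=bot.get_obs();print(o['tool_pos'],o['tcp_rot'])
g=cv2.cvtColor(w,cv2.COLOR_BGR2GRAY); print([round(x) for x in g[196:242,305:365].mean(1)])
a=cv2.resize(w[40:280,160:480],(800,600),interpolation=cv2.INTER_CUBIC);cv2.imwrite('pics/w5c.png',cv2.convertScaleAbs(a,alpha=1.6,beta=20))
E
```

```text
time: 25.45
tool_pos: [377.6, 238.6, 158.0]
tcp_rot: [3.141, 0.003, 0.158]
contact_force: [0.8, 1.2, -0.4]
grip_width: 49.8
finger_force: 30.0
time: 26.28
tool_pos: [378.5, 238.7, 158.2]
tcp_rot: [-3.142, 0.002, 0.157]
contact_force: [-0.5, -0.5, -0.0]
grip_width: 49.7
finger_force: 30.0
[378.49283638 238.64697253 158.18078719] [-3.14158173e+00  1.99180344e-03  1.57019557e-01]
[193, 193, 192, 192, 193, 193, 193, 194, 194, 195, 195, 196, 196, 196, 196, 197, 196, 196, 196, 196, 197, 205, 94, 57, 58, 56, 54, 66, 50, 48, 46, 71, 80, 77, 74, 98, 104, 103, 103, 103, 103, 103, 103, 107, 107, 109]
```

View pics/w5c.png

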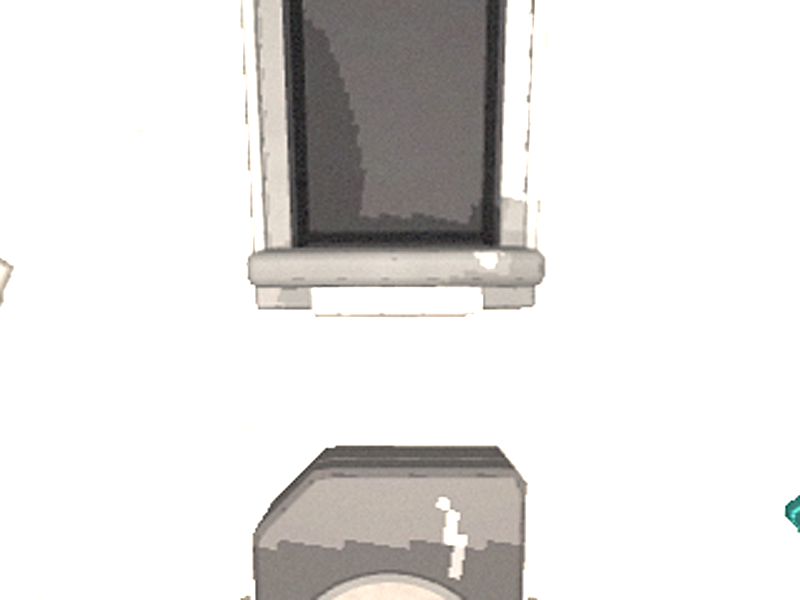

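Measuring the tray's lengthwise position and the blank's tilt in the hand numerically from this frame. The crop shows the tray middle at 396 and the blank at 389.5, so the blank is nearly centred sideways.

Run:
```python
from h import *
from scipy.spatial.transform import Rotation as R
c=tuple(np.array(a,float) for a in np.load('w5.npy',allow_pickle=True))
g=cv2.cvtColor(cv2.imread('pics/w5.png'),cv2.COLOR_BGR2GRAY).astype(float)
p=np.array([378.49,238.65,158.18]);A=R.from_euler('z',.157).as_matrix()
def loc(uv,z): return ((onz(c,uv,z)-[p[0],p[1],0])@A)[:,:2].round(1).tolist()
print('cols 325-345 rows 0..175',[round(x) for x in g[0:175,325:345].mean(1)])
print('row100',g[100,262:372].astype(int).tolist())
k,d,T=c;cp=(-T[:3,:3].T@T[:3,3]-p)@A;print('cam in tool',cp.round(1))
zb=158.18-28.7
print('cass bottom edge',loc([(315,218)],zb),'top edge',loc([(315,227),(315,231)],zb+30))
for r in(134.8,138): print('near floor edge z14',r,loc([(318,r)],14))
print('pull front z40',loc([(318,166.4)],40),'panel top edges z51',loc([(318,139.5),(318,154)],51))
ct=K('top'); q=onz(ct,[(239.3,237.5),(265.5,233.3),(272.5,276.7),(243.5,280.2)],20)[:,:2];print('top nest',q.round(1).tolist(),q.mean(0))
```

```text
cols 325-345 rows 0..175 [48, 50, 37, 20, 22, 21, 20, 20, 19, 19, 23, 43, 51, 51, 50, 51, 51, 51, 51, 51, 51, 51, 51, 52, 52, 52, 52, 52, 52, 52, 52, 52, 53, 52, 53, 54, 54, 54, 53, 53, 55, 54, 54, 54, 54, 54, 54, 54, 54, 55, 55, 54, 55, 55, 54, 56, 55, 55, 55, 56, 55, 56, 56, 56, 56, 56, 56, 57, 57, 57, 56, 58, 57, 57, 57, 57, 57, 58, 58, 57, 58, 57, 57, 58, 57, 58, 58, 58, 58, 58, 58, 58, 58, 59, 59, 58, 59, 59, 59, 59, 59, 58, 59, 60, 59, 60, 60, 59, 60, 59, 59, 59, 59, 59, 60, 58, 59, 60, 60, 60, 60, 60, 60, 60, 60, 57, 52, 49, 42, 39, 40, 40, 28, 18, 16, 18, 22, 31, 41, 57, 74, 104, 114, 119, 124, 124, 121, 120, 118, 118, 115, 100, 95, 85, 88, 199, 204, 203, 206, 202, 194, 181, 174, 175, 168, 140, 110, 190, 194, 194, 194, 195, 195, 196, 196]
row100 [177, 156, 73, 121, 123, 123, 125, 125, 124, 126, 125, 126, 126, 55, 42, 31, 13, 21, 6, 16, 21, 44, 40, 41, 43, 39, 42, 41, 43, 42, 40, 42, 43, 41, 43, 40, 44, 40, 39, 44, 42, 42, 49, 60, 59, 58, 60, 60, 60, 60, 58, 57, 58, 59, 61, 63, 58, 61, 59, 60, 59, 59, 57, 59, 65, 61, 58, 60, 58, 61, 59, 59, 59, 59, 58, 57, 60, 60, 58, 59, 61, 59, 56, 54, 60, 57, 61, 59, 58, 58, 57, 44, 18, 18, 22, 19, 43, 54, 69, 150, 181, 178, 185, 196, 193, 194, 198, 171, 131, 128]
cam in tool [ 82.2  -1.4 140.8]
cass bottom edge [[38.6, -1.4]] top edge [[42.4, -1.4], [40.7, -1.4]]
near floor edge z14 134.8 [[76.1, -3.6]]
near floor edge z14 138 [[73.7, -3.6]]
pull front z40 [[54.4, -3.5]] panel top edges z51 [[73.8, -3.3], [64.1, -3.4]]
top nest [[541.5, 287.5], [549.4, 231.0], [455.7, 217.0], [449.3, 279.0]] [498.9725283  253.62437766]
```

```bash
python3 -m pendant '[[[0.68,0.097,-0.1],[0,0,0],-1],[[0.68,0.097,-0.1],[0,0,0],-1],[[0.68,0.097,-0.1],[0,0,0],-1],[[0.68,0.097,-0.1],[0,0,0],-1],[[0.68,0.097,-0.1],[0,0,0],-1],[[0.68,0.097,-0.3],[0,0,0],-1],[[0,0,-0.8],[0,0,0],-1],[[0,0,-0.8],[0,0,0],-1],[[0,0,-0.7],[0,0,0],-1],[[0,0,0],[0,0,0],-1]]'
python3 -m pendant '[[[0,0,-0.1],[0,0,0],-1],[[0,0,-0.1],[0,0,0],-1],[[0,0,-0.06],[0,0,0],-1],[[0,0,-0.06],[0,0,0],-1],[[0,0,0],[0,0,0],-1],[[0,0,0],[0,0,0],-1],[[0,0,0],[0,0,0],-1],[[0,0,0],[0,0,0],-1],[[0,0,0],[0,0,0],-1],[[0,0,0],[0,0,0],-1]]'
```

```text
time: 27.17
tool_pos: [498.3, 255.1, 61.0]
tcp_rot: [3.14, 0.01, 0.157]
contact_force: [-1.1, -0.6, -1.1]
grip_width: 49.8
finger_force: 30.0
time: 28.0
tool_pos: [500.9, 256.1, 55.7]
tcp_rot: [-3.142, 0.002, 0.157]
contact_force: [0.2, -0.5, -0.7]
grip_width: 49.2
finger_force: 30.0
```

```bash
python3 -m pendant '[[[0,0,-0.05],[0,0,0],-1],[[0,0,-0.05],[0,0,0],-1],[[0,0,-0.05],[0,0,0],-1],[[0,0,0],[0,0,0],-1],[[0,0,0],[0,0,0],-1],[[0,0,0],[0,0,0],-1],[[0,0,0],[0,0,0],-1],[[0,0,0],[0,0,0],-1],[[0,0,0],[0,0,0],-1],[[0,0,0],[0,0,0],-1]]'
python3 -m pendant '[[[0,0,-0.05],[0,0,0],-1],[[0,0,-0.05],[0,0,0],-1],[[0,0,0],[0,0,0],-1],[[0,0,0],[0,0,0],-1],[[0,0,0],[0,0,0],-1],[[0,0,0],[0,0,0],-1],[[0,0,0],[0,0,0],-1],[[0,0,0],[0,0,0],-1],[[0,0,0],[0,0,0],-1],[[0,0,0],[0,0,0],-1]]'
```

```text
time: 28.83
tool_pos: [500.9, 256.1, 51.2]
tcp_rot: [-3.142, 0.002, 0.157]
contact_force: [-2.6, -1.0, 5.4]
grip_width: 49.7
finger_force: 30.0
time: 29.67
tool_pos: [501.3, 256.3, 48.5]
tcp_rot: [-3.141, 0.001, 0.157]
contact_force: [-2.2, -1.3, 6.6]
grip_width: 49.4
finger_force: 30.0
```

```bash
python3 -m pendant '[[[-0.02,0,-0.05],[0,0,0],-1],[[0,0,-0.05],[0,0,0],-1],[[0,0,0],[0,0,0],-1],[[0,0,0],[0,0,0],-1],[[0,0,0],[0,0,0],-1],[[0,0,0],[0,0,0],-1],[[0,0,0],[0,0,0],-1],[[0,0,0],[0,0,0],-1],[[0,0,0],[0,0,0],-1],[[0,0,0],[0,0,0],-1]]'
```

```text
time: 30.5
tool_pos: [502.7, 256.4, 47.6]
tcp_rot: [-3.141, -0.004, 0.157]
contact_force: [-1.2, -3.8, 18.6]
grip_width: 49.6
finger_force: 30.0
```

Force is building with the nose nearly on the floor. I'll let go so the blank can settle, back off and measure how it lies.

```bash
python3 -m pendant '[[[0,0,0.07],[0,0,0],-1],[[0,0,0],[0,0,0],1],[[0,0,0],[0,0,0],1],[[0,0,0],[0,0,0],1],[[0,0,0],[0,0,0],1],[[0,0,0],[0,0,0],1],[[0,0,0.5],[0,0,0],1],[[0,0,1],[0,0,0],1],[[0,0,1],[0,0,0],1],[[-0.5,0,1],[0,0,0],1]]'
python3 -m pendant '[[[-0.9,-0.14,0.3],[0,0,0],1],[[-0.9,-0.14,0],[0,0,0],1],[[-0.9,-0.14,0],[0,0,0],1],[[-0.6,-0.1,0],[0,0,0],1],[[0,0,0],[0,0,0],1],[[0,0,0],[0,0,0],1],[[0,0,0],[0,0,0],1],[[0,0,0],[0,0,0],1],[[0,0,0],[0,0,0],1],[[0,0,0],[0,0,0],1]]'
cat > look.py <<'E'
from h import *
import sys
from scipy.spatial.transform import Rotation as R
n=sys.argv[1]
o=bot.get_obs();c=K('wrist');w=bot.capture('wrist');cv2.imwrite(f'pics/{n}.png',w);np.save(n+'.npy',np.array(c,dtype=object),allow_pickle=True)
p=o['tool_pos'];A=R.from_euler('z',o['tcp_rot'][2]).as_matrix();print(p,o['tcp_rot'][2])
g=cv2.cvtColor(w,cv2.COLOR_BGR2GRAY)
m=(g[:230]>190).astype(np.uint8);cs,_=cv2.findContours(cv2.resize(m,None,fx=1,fy=1),cv2.RETR_LIST,cv2.CHAIN_APPROX_NONE)
for q in cs:
    a=cv2.contourArea(q)
    if 300<a<6000 and len(q)>20:
        (u,v),s,an=cv2.fitEllipse(q)
        if min(s)/max(s)>.75: print('ellipse',round(u,1),round(v,1),np.round(s,1),'local z44',((onz(c,[(u,v)],44)-[p[0],p[1],0])@A)[0,:2].round(1))
print('col 325-340',[round(x) for x in g[0:175,325:340].mean(1)])
for r in(60,90,120): print('row',r,g[r,262:372].tolist())
E
python3 look.py w6
```

```text
time: 31.33
tool_pos: [486.9, 255.9, 153.0]
tcp_rot: [3.142, 0.001, 0.156]
contact_force: [0.0, 1.0, 0.9]
grip_width: 92.0
finger_force: 0.0
time: 32.17
tool_pos: [386.9, 240.5, 160.9]
tcp_rot: [3.142, 0.002, 0.157]
contact_force: [0.7, -0.2, -0.6]
grip_width: 91.5
finger_force: 0.0
[386.92185404 240.53373532 160.91188313] 0.15654667680618028
col 325-340 [105, 38, 27, 31, 31, 30, 31, 32, 38, 41, 33, 39, 81, 109, 139, 146, 145, 145, 145, 145, 144, 146, 146, 146, 146, 146, 146, 146, 146, 147, 147, 147, 148, 147, 148, 148, 147, 148, 147, 149, 149, 149, 149, 145, 135, 130, 142, 159, 170, 173, 172, 178, 195, 207, 215, 217, 214, 216, 218, 221, 224, 225, 225, 225, 226, 225, 226, 225, 226, 226, 226, 226, 226, 226, 226, 226, 226, 226, 226, 227, 226, 227, 227, 227, 227, 227, 227, 227, 227, 227, 227, 227, 227, 227, 227, 224, 221, 222, 220, 217, 218, 212, 201, 196, 192, 181, 181, 170, 154, 143, 154, 158, 158, 157, 158, 157, 158, 158, 157, 157, 157, 158, 158, 157, 158, 159, 158, 159, 159, 158, 158, 159, 158, 159, 159, 157, 120, 96, 53, 13, 10, 10, 21, 25, 42, 49, 60, 90, 96, 100, 104, 103, 102, 1
[... 996 characters left out ...]
227, 227, 227, 228, 226, 182, 190, 233, 209, 136, 100, 139, 158, 155, 154, 150, 124, 95, 56, 11, 12, 22, 32, 37, 100, 143, 158, 160, 162, 162, 163, 161, 168, 125, 70]
row 120 [144, 146, 151, 133, 69, 94, 108, 103, 104, 104, 106, 104, 105, 107, 100, 27, 26, 22, 13, 13, 13, 41, 78, 92, 104, 102, 104, 103, 103, 102, 103, 101, 102, 103, 104, 104, 106, 101, 101, 103, 107, 103, 103, 103, 103, 100, 101, 100, 102, 99, 124, 160, 159, 157, 159, 160, 158, 157, 156, 156, 157, 159, 159, 158, 160, 160, 156, 157, 158, 158, 156, 156, 155, 158, 156, 158, 157, 156, 159, 158, 159, 156, 158, 158, 157, 159, 158, 154, 158, 157, 134, 97, 63, 10, 6, 14, 31, 37, 61, 87, 96, 98, 101, 100, 101, 103, 103, 102, 86, 121]
```

```bash
cat > seat.py <<'E'
from h import *
import sys
from scipy.spatial.transform import Rotation as R
n=sys.argv[1];P=[float(x) for x in sys.argv[2:5]]
c=tuple(np.array(a,float) for a in np.load(n+'.npy',allow_pickle=True))
g=cv2.cvtColor(cv2.imread(f'pics/{n}.png'),cv2.COLOR_BGR2GRAY).astype(float)
A=R.from_euler('z',P[2]).as_matrix()
loc=lambda uv,z:((onz(c,uv,z)-[P[0],P[1],0])@A)[:,:2]
def cross(s,th): # first index where s rises above th
    i=np.argmax(s>th); return i-1+(th-s[i-1])/(s[i]-s[i-1])
for r in range(50,131,10):
    s=cv2.GaussianBlur(g,(1,5),0)[r]; l=281+cross(s[281:300],60) if s[281]<60 else 276+cross(s[276:300],60); rr=359-cross(s[359:340:-1],60)
    a=loc([(l,r),(rr,r)],44); print(r,round(l,1),round(rr,1),'f %.1f w %.1f mid %.1f'%(a[0,0],a[0,1]-a[1,1],a[:,1].mean()))
for u0,u1 in((300,315),(335,348)):
    col=g[:175,u0:u1].mean(1); near=139-cross(col[139:120:-1],75); far=8+cross(col[8:30],80); a=loc([((u0+u1)/2,near),((u0+u1)/2,far)],44)
    print('near',near.round(1),'far',far.round(1),a[:,0].round(1),'len',(a[1,0]-a[0,0]).round(1),'mid',a[:,0].mean().round(1))
E
python3 seat.py w6 386.92 240.53 0.1565
```

```text
50 281.7 356.0 f 131.1 w 49.5 mid -3.8
60 281.8 355.7 f 125.0 w 49.6 mid -3.7
70 282.4 355.4 f 118.9 w 49.3 mid -3.9
80 282.6 355.2 f 112.6 w 49.4 mid -3.9
90 282.7 354.9 f 106.2 w 49.5 mid -3.8
100 282.9 354.5 f 99.8 w 49.4 mid -3.8
110 283.3 354.3 f 93.3 w 49.4 mid -3.9
120 283.5 354.0 f 86.6 w 49.4 mid -3.9
130 283.6 353.6 f 79.9 w 49.4 mid -3.8
near 137.4 far 12.0 [ 74.9 153.6] len 78.7 mid 114.2
near 136.6 far 12.0 [ 75.4 153.6] len 78.2 mid 114.5
```

The blank's top face measures a constant 49.4 mm across, lies evenly between the nest walls and shows no change in scale along its length: it is seated flat. Next I close the gripper, drop in front of the pull and push the tray home.

```bash
python3 -m pendant '[[[0.01,-0.06,-0.77],[0,0,0],-1],[[0,0,-0.77],[0,0,0],-1],[[0,0,-0.77],[0,0,0],-1],[[0,0,-0.77],[0,0,0],-1],[[0,0,-0.77],[0,0,0],-1],[[0,0,0],[0,0,0],-1],[[0,0,0],[0,0,0],-1],[[0,0,0],[0,0,0],-1],[[0,0,0],[0,0,0],-1],[[0,0,0],[0,0,0],-1]]'
python3 -m pendant '[[[0.494,0.078,0],[0,0,0],-1],[[0.494,0.078,0],[0,0,0],-1],[[0.2,0.03,0],[0,0,0],-1],[[0.2,0.03,0],[0,0,0],-1],[[0.4,0.063,0],[0,0,0],-1],[[0.4,0.063,0],[0,0,0],-1],[[0.4,0.063,0],[0,0,0],-1],[[0.4,0.063,0],[0,0,0],-1],[[0,0,0],[0,0,0],-1],[[0,0,0],[0,0,0],-1]]'
```

```text
time: 33.05
tool_pos: [387.5, 239.1, 46.9]
tcp_rot: [-3.141, -0.001, 0.157]
contact_force: [-0.2, -0.7, -0.3]
grip_width: 29.6
finger_force: 0.0
time: 33.88
tool_pos: [476.0, 252.6, 45.7]
tcp_rot: [3.141, 0.002, 0.157]
contact_force: [-0.2, -0.4, -0.1]
grip_width: 0.5
finger_force: 0.0
```

```bash
python3 -m pendant '[[[0.3,0.047,0],[0,0,0],-1],[[0.3,0.047,0],[0,0,0],-1],[[0.3,0.047,0],[0,0,0],-1],[[0.3,0.047,0],[0,0,0],-1],[[0.2,0.032,0],[0,0,0],-1],[[0.1,0.016,0],[0,0,0],-1],[[0.1,0.016,0],[0,0,0],-1],[[0,0,0],[0,0,0],-1],[[0,0,0],[0,0,0],-1],[[0,0,0],[0,0,0],-1]]'
python3 -m pendant '[[[0.08,0.013,0],[0,0,0],-1],[[0.08,0.013,0],[0,0,0],-1],[[0.06,0.01,0],[0,0,0],-1],[[0,0,0],[0,0,0],-1],[[0,0,0],[0,0,0],-1],[[0,0,0],[0,0,0],-1],[[0,0,0],[0,0,0],-1],[[0,0,0],[0,0,0],-1],[[0,0,0],[0,0,0],-1],[[0,0,0],[0,0,0],-1]]'
```

```text
time: 34.72
tool_pos: [522.4, 260.1, 45.3]
tcp_rot: [3.141, 0.006, 0.157]
contact_force: [-5.2, 1.0, 1.2]
grip_width: 0.8
finger_force: 2.7
time: 35.55
tool_pos: [522.7, 260.1, 45.3]
tcp_rot: [3.14, 0.019, 0.158]
contact_force: [-25.8, -4.6, 17.6]
grip_width: 0.4
finger_force: 13.5
```

```bash
python3 -m pendant '[[[-0.5,-0.08,0],[0,0,0],-1],[[-0.8,-0.12,0.3],[0,0,0],-1],[[-0.4,-0.06,1],[0,0,0],-1],[[0,0,1],[0,0,0],-1],[[0,0,1],[0,0,0],-1],[[0,0,0.5],[0,0,0],-1],[[0,0,0],[0,0,0],-1],[[0,0,0],[0,0,0],-1],[[0,0,0],[0,0,0],-1],[[0,0,0],[0,0,0],-1]]'
python3 - <<'E'
from h import *
from scipy.spatial.transform import Rotation as R
o=bot.get_obs();c=K('wrist');w=bot.capture('wrist');cv2.imwrite('pics/w7.png',w);np.save('w7.npy',np.array(c,dtype=object),allow_pickle=True)
p=o['tool_pos'];A=R.from_euler('z',o['tcp_rot'][2]).as_matrix();print(p,o['tcp_rot'])
g=cv2.cvtColor(w,cv2.COLOR_BGR2GRAY).astype(float)
for u0,u1 in((300,335),(265,280),(355,368)): print(u0,[round(x) for x in g[40:260,u0:u1].mean(1)])
f=lambda r,z:((onz(c,[(318,r)],z)-[p[0],p[1],0])@A)[0,0].round(1)
for r in range(60,260,20): print(r,[f(r,z) for z in(14,40,51,78)])
E
```

```text
time: 36.38
tool_pos: [479.1, 253.2, 158.3]
tcp_rot: [3.141, 0.004, 0.157]
contact_force: [0.7, 0.2, -0.1]
grip_width: 0.6
finger_force: 0.0
[479.13942766 253.21764921 158.28278377] [3.14103982 0.00445882 0.15679487]
300 [32, 35, 36, 37, 38, 39, 41, 44, 45, 45, 45, 44, 44, 40, 38, 32, 26, 31, 35, 57, 80, 99, 158, 218, 222, 221, 221, 223, 224, 219, 219, 221, 221, 221, 217, 217, 216, 216, 216, 215, 216, 217, 213, 214, 213, 213, 214, 214, 213, 213, 208, 209, 210, 212, 213, 214, 208, 192, 169, 180, 194, 200, 202, 202, 202, 201, 203, 204, 201, 198, 199, 199, 199, 199, 200, 200, 201, 202, 202, 200, 196, 197, 197, 197, 197, 198, 198, 198, 199, 199, 199, 198, 194, 186, 179, 173, 170, 166, 144, 124, 97, 101, 117, 131, 137, 138, 132, 121, 110, 104, 100, 90, 83, 60, 138, 188, 192, 200, 214, 213, 211, 209, 207, 211, 196, 178, 128, 134, 135, 135, 135, 136, 136, 138, 138, 138, 138, 138, 134, 134, 135, 135, 135, 137, 136, 137, 133, 115, 96, 92, 93, 92, 92, 93, 93, 93, 93, 91, 110, 134, 120, 102, 87, 80, 76, 76, 74, 74, 72, 82, 100, 121, 120, 120, 120, 120, 121, 120, 126, 126, 122, 122, 122, 122, 12
[... 2294 characters left out ...]
.8)]
80 [np.float64(115.5), np.float64(112.5), np.float64(111.2), np.float64(108.1)]
100 [np.float64(101.4), np.float64(99.6), np.float64(98.9), np.float64(97.1)]
120 [np.float64(86.8), np.float64(86.4), np.float64(86.3), np.float64(85.9)]
140 [np.float64(71.8), np.float64(72.8), np.float64(73.2), np.float64(74.2)]
160 [np.float64(56.3), np.float64(58.7), np.float64(59.7), np.float64(62.2)]
180 [np.float64(40.3), np.float64(44.2), np.float64(45.8), np.float64(49.8)]
200 [np.float64(23.8), np.float64(29.2), np.float64(31.4), np.float64(37.0)]
220 [np.float64(6.7), np.float64(13.6), np.float64(16.5), np.float64(23.7)]
240 [np.float64(-11.1), np.float64(-2.5), np.float64(1.1), np.float64(10.0)]
```

The gap is gone: the panel sits against the housing front (dark line at row 141, no open gap), travel was about 102 mm and it met a hard stop at 26 N. The tray is home. Now to the dial, measured from above.

```bash
python3 -m pendant '[[[0.2,0.03,0.6],[0,0,0],1],[[0.3,0.05,0.6],[0,0,0],1],[[0.3,0.05,0.6],[0,0,0],1],[[0.3,0.05,0.3],[0,0,0],1],[[0.3,0.05,0],[0,0,0],1],[[0.2,0.03,0],[0,0,0],1],[[0,0,0],[0,0,0],1],[[0,0,0],[0,0,0],1],[[0,0,0],[0,0,0],1],[[0,0,0],[0,0,0],1]]'
cat > dial.py <<'E'
from h import *
import sys
from scipy.spatial.transform import Rotation as R
o=bot.get_obs();c=K('wrist');w=bot.capture('wrist');n=sys.argv[1];cv2.imwrite(f'pics/{n}.png',w);np.save(n+'.npy',np.array(c,dtype=object),allow_pickle=True)
p=o['tool_pos'];yaw=o['tcp_rot'][2];A=R.from_euler('z',yaw).as_matrix();print(p,o['tcp_rot'])
g=cv2.cvtColor(w,cv2.COLOR_BGR2GRAY)
m=((g<75)*255).astype(np.uint8);m[235:]=0;m=cv2.morphologyEx(m,cv2.MORPH_OPEN,np.ones((3,3)))
cs,_=cv2.findContours(m,cv2.RETR_EXTERNAL,cv2.CHAIN_APPROX_NONE)
for q in sorted(cs,key=cv2.contourArea)[-4:]:
    a=cv2.contourArea(q);
    if a<300: continue
    (u,v),s,an=cv2.fitEllipse(q);x,y,bw,bh=cv2.boundingRect(q);print('dark',a,(round(u,1),round(v,1)),np.round(s,1),(x,y,bw,bh),'world z84',onz(c,[(u,v)],84)[0].round(1))
    if 150<u<480 and a<9000:
        h=np.zeros_like(m);cv2.drawContours(h,[cv2.convexHull(q)],-1,255,-1)
        b=((g>130)&(cv2.erode(h,np.ones((5,5)))>0)).astype(np.uint8)
        k,_,st,ce=cv2.connectedComponentsWithStats(b)
        for i in range(1,k):
            if st[i,4]>12:
                pts=np.argwhere(_==i)[:,::-1].astype(float);W=onz(c,pts,110)[:,:2].astype(np.float32);l=cv2.fitLine(W,2,0,.01,.01).ravel();print(' bright',st[i].tolist(),'world z110',W.mean(0).round(1),'dir',np.arctan2(l[1],l[0]).round(3),'ends',W.min(0),W.max(0))
E
python3 dial.py w8
```

```text
time: 37.27
tool_pos: [527.2, 261.3, 222.1]
tcp_rot: [3.141, 0.003, 0.157]
contact_force: [-0.0, 0.6, 0.7]
grip_width: 62.4
finger_force: 0.0
[527.22787411 261.30009987 222.1263671 ] [3.14142472 0.00336753 0.15704917]
dark 710.5 (451.7, -9.7) [163.8 674. ] (113, 169, 72, 52) world z84 [713.5 193.7  84. ]
dark 2396.5 (314.1, 115.9) [52.9 59.4] (285, 89, 57, 57) world z84 [616.  274.7  84. ]
 bright [295, 101, 20, 16, 70] world z110 [619.3 282. ] dir 1.123 ends [615.164   274.73938] [623.00854 288.86826]
```

Dial axis at about (616,275), pointer direction 1.123 rad, so the dial stands at 0.97 rad, inside the stated range. Going over it with the jaws across the bar.

```bash
python3 -m pendant '[[[0.328,0.053,-0.24],[0,0,0.894],0],[[0.328,0.053,-0.24],[0,0,0.894],0],[[0.328,0.053,-0.24],[0,0,0.894],0],[[0.328,0.053,-0.24],[0,0,0.894],0],[[0.328,0.053,-0.24],[0,0,0.894],0],[[0.328,0.053,-0.24],[0,0,0.894],0],[[0.328,0.053,-0.24],[0,0,0.894],0],[[0.328,0.053,-0.24],[0,0,0.894],0],[[0.328,0.053,-0.24],[0,0,0.894],0],[[0,0,0],[0,0,0],0]]'
python3 -m pendant '[[[0,0,-0.3],[0,0,0],0],[[0,0,-0.4],[0,0,0],0],[[0,0,-0.4],[0,0,0],0],[[0,0,-0.3],[0,0,0],0],[[0,0,0],[0,0,0],0],[[0,0,0],[0,0,0],0],[[0,0,0],[0,0,0],0],[[0,0,0],[0,0,0],0],[[0,0,0],[0,0,0],0],[[0,0,0],[0,0,0],0]]'
```

```text
time: 38.15
tool_pos: [616.7, 275.5, 155.8]
tcp_rot: [-3.14, 0.004, 1.126]
contact_force: [-0.6, -1.3, -0.0]
grip_width: 46.2
finger_force: 0.0
time: 38.98
tool_pos: [616.6, 275.8, 116.4]
tcp_rot: [3.141, 0.001, 1.122]
contact_force: [0.7, -0.7, -0.4]
grip_width: 46.0
finger_force: 0.0
```

Descend to about 110, close, then turn -0.966 rad.

```bash
python3 -m pendant '[[[0,0,-0.1],[0,0,0],0],[[0,0,-0.1],[0,0,0],0],[[0,0,0],[0,0,0],0],[[0,0,0],[0,0,0],-1],[[0,0,0],[0,0,0],-1],[[0,0,0],[0,0,0],-1],[[0,0,0],[0,0,0],-1],[[0,0,0],[0,0,0],-1],[[0,0,0],[0,0,0],-1],[[0,0,0],[0,0,0],-1]]'
python3 - <<'E'
from h import *
print(bot.get_obs()['moment'])
E
```

```text
time: 39.82
tool_pos: [615.6, 276.1, 109.9]
tcp_rot: [-3.14, 0.002, 1.123]
contact_force: [-4.0, 2.2, 2.5]
grip_width: 12.7
finger_force: 30.0
[ 0.21458076  0.72740387 -0.02647749]
```

```bash
python3 -m pendant '[[[-0.03,0.01,0],[0,0,-0.6],-1],[[0,0,0],[0,0,-0.85],-1],[[0,0,0],[0,0,-0.85],-1],[[0,0,0],[0,0,-0.85],-1],[[0,0,0],[0,0,-0.85],-1],[[0,0,0],[0,0,-0.85],-1],[[0,0,0],[0,0,-0.85],-1],[[0,0,0],[0,0,-0.85],-1],[[0,0,0],[0,0,-0.85],-1],[[0,0,0],[0,0,-0.65],-1]]'
python3 -m pendant '[[[0,0,0],[0,0,0],-1],[[0,0,0],[0,0,0],-1],[[0,0,0],[0,0,0],-1],[[0,0,0],[0,0,0],-1],[[0,0,0],[0,0,0],-1],[[0,0,0],[0,0,0],-1],[[0,0,0],[0,0,0],-1],[[0,0,0],[0,0,0],-1],[[0,0,0],[0,0,0],-1],[[0,0,0],[0,0,0],-1]]'
```

```text
time: 40.65
tool_pos: [616.1, 275.3, 110.0]
tcp_rot: [3.14, 0.001, 0.151]
contact_force: [0.2, -2.2, 0.1]
grip_width: 12.3
finger_force: 30.0
time: 41.48
tool_pos: [616.1, 275.3, 110.0]
tcp_rot: [3.141, 0.001, 0.157]
contact_force: [1.9, -4.5, 0.0]
grip_width: 13.0
finger_force: 30.0
```

Release, rise, step back and check the pointer and the tray.

```bash
python3 -m pendant '[[[0,0,0],[0,0,0],0],[[0,0,0],[0,0,0],0],[[0,0,0],[0,0,0],0],[[0,0,0],[0,0,0],0],[[0,0,0.4],[0,0,0],0],[[0,0,1],[0,0,0],0],[[0,0,1],[0,0,0],0],[[-0.5,-0.08,1],[0,0,0],0],[[-0.9,-0.14,0.4],[0,0,0],0],[[-0.9,-0.14,0],[0,0,0],0]]' >/dev/null
python3 -m pendant '[[[-0.6,-0.1,0],[0,0,0],0],[[0,0,0],[0,0,0],0],[[0,0,0],[0,0,0],0],[[0,0,0],[0,0,0],0],[[0,0,0],[0,0,0],0],[[0,0,0],[0,0,0],0],[[0,0,0],[0,0,0],0],[[0,0,0],[0,0,0],0],[[0,0,0],[0,0,0],0],[[0,0,0],[0,0,0],0]]'
python3 dial.py w9
python3 - <<'E'
from h import *
# housing yaw from its front and side edges + long zero mark direction, in w9
c=tuple(np.array(a,float) for a in np.load('w9.npy',allow_pickle=True))
g=cv2.cvtColor(cv2.imread('pics/w9.png'),cv2.COLOR_BGR2GRAY)
L=cv2.createLineSegmentDetector().detect(g[:225])[0].reshape(-1,4)
for l in L:
    w=onz(c,l.reshape(2,2),78)[:,:2];d=w[1]-w[0];n=np.linalg.norm(d)
    if n>35 or (n>5 and np.hypot(*(w.mean(0)-[616,275]))<45): 
        a=(np.arctan2(d[1],d[0])+np.pi/4)%(np.pi/2)-np.pi/4; print(l.round(0).tolist(),'len',n.round(0),'ang mod 90',a.round(3))
E
```

```text
time: 43.15
tool_pos: [528.6, 262.2, 223.7]
tcp_rot: [3.142, 0.002, 0.156]
contact_force: [0.3, 0.5, -0.1]
grip_width: 46.1
finger_force: 0.0
[528.57927966 262.19651997 223.6590566 ] [3.14158343e+00 2.35688880e-03 1.56411503e-01]
dark 697.5 (346.8, 60.5) [129.6 421.8] (113, 171, 74, 52) world z84 [659.4 258.1  84. ]
dark 2356.5 (315.9, 117.7) [51.1 60.5] (290, 82, 53, 67) world z84 [616.5 274.   84. ]
 bright [315, 93, 3, 25, 74] world z110 [624.2 275.3] dir 0.162 ends [616.379  273.3501] [631.7825  277.14517]
[314.0, 84.0, 314.0, 66.0] len 13.0 ang mod 90 0.133
[318.0, 85.0, 344.0, 108.0] len 26.0 ang mod 90 -0.535
[343.0, 109.0, 342.0, 133.0] len 18.0 ang mod 90 0.141
[341.0, 132.0, 327.0, 147.0] len 16.0 ang mod 90 -0.616
[341.0, 205.0, 292.0, 204.0] len 41.0 ang mod 90 0.153
[315.0, 94.0, 313.0, 123.0] len 21.0 ang mod 90 0.095
[288.0, 120.0, 295.0, 99.0] len 16.0 ang mod 90 -0.204
[296.0, 140.0, 287.0, 120.0] len 16.0 ang mod 90 0.583
[317.0, 64.0, 318.0, 84.0] len 14.0 ang mod 90 0.234
[314.0, 149.0, 296.0, 140.0] len 16.0 ang mod 90 -0.343
[178.0, 159.0, 186.0, 215.0] len 46.0
[... 2813 characters left out ...]
.0, 173.0, 302.0, 171.0] len 12.0 ang mod 90 -0.001
[316.0, 41.0, 373.0, 41.0] len 42.0 ang mod 90 0.16
[326.0, 97.0, 326.0, 128.0] len 23.0 ang mod 90 0.155
[282.0, 149.0, 291.0, 150.0] len 7.0 ang mod 90 0.039
[294.0, 148.0, 304.0, 149.0] len 8.0 ang mod 90 0.059
[305.0, 150.0, 309.0, 160.0] len 8.0 ang mod 90 0.544
[340.0, 116.0, 338.0, 108.0] len 6.0 ang mod 90 0.376
[345.0, 145.0, 352.0, 140.0] len 7.0 ang mod 90 0.762
[326.0, 152.0, 335.0, 153.0] len 7.0 ang mod 90 0.059
[311.0, 123.0, 310.0, 136.0] len 9.0 ang mod 90 0.052
[306.0, 141.0, 306.0, 97.0] len 32.0 ang mod 90 0.155
[279.0, 154.0, 291.0, 163.0] len 11.0 ang mod 90 -0.509
[294.0, 109.0, 292.0, 119.0] len 8.0 ang mod 90 -0.061
```

The pointer reads 0.162 rad, against 0.160–0.163 for the housing's sides, and lines up with the long mark at column 316. Nothing is being touched, so I'm handing in.

```bash
python3 -c "
from plant import bot
print(bot.close_job())"
```

```text
the job is handed in; nothing more can be done
None
```

The job is handed in at about 43 s of robot time: the blank was flipped and, by measurement, sits flat and window-up in the nest; the tray was then pushed to its stop, the dial set within about 0.01 rad of zero, and the sample cassette left untouched.

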